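Can roller: lay the spray can in, fit the run knob and hold it pressed

ROBOT

A 6-joint arm with a two-finger parallel gripper is mounted at the origin on the work surface. World frame = base frame: x ahead of the robot, y to its left, z up, the work surface at z = 0. Lengths are in m, angles in rad, forces in N, time in s.
With the tool pointing down it reaches from about 0.375 to 0.925 m from the base axis. Payload 5.7 kg.
Tool frame: the origin (TCP) lies midway between the tips of the shut fingers; the grasp point (between the pads) lies 19 mm behind it; z points along the fingers, x is the direction in which the jaws open and shut, and the axes are right-handed (so a half turn about z gives the same grasp; the last joint's range is limited). The gripper opens to 88 mm and grips with 3 to 60 N. Pads are 20 mm wide; open, the fingers measure 115 mm over their backs; the gripper's body (75 mm by 178 mm) begins 61 mm behind the grasp point.
Start: joints at [1.108, 0.359, 1.51, -0, 1.272, -0.115], TCP at [0.204, 0.564, 0.191] pointing down, gripper open.
Joint ranges: [-2.97, 2.97], [-1.01, 2.36], [0.21, 2.38], [-0.96, 4.11], [0.2, 2.71], [-2.98, 2.98]. Speed limits (rad/s): [2.39, 2.39, 3.14, 3.14, 3.14, 3.14].

INTERFACE

Orientations are given as a unit quaternion [x, y, z, w].
In Python, from bench import r gives the robot as it stands.
- The arm moves only by the shell command python3 -m creep 'ROWS' [FORCE]. ROWS is JSON, a list of rows, each a list of 3 entries, a list of its own where there are three numbers: the shift along the tool's x, y, z in cm, then the turn, a rotation vector about the tool's x, y, z in degrees, then the opening, from 0 (shut) to 1 (fully open). A call has 1 to 20 rows; each row is the pose to reach, as a shift and turn from the pose measured when the call began, along the tool's axes at that moment; what a row does not reach only later rows make up. A row lasts 1/10 s, in which the tool goes at most 50 mm and 8.59 degrees, less where a joint would pass 70% of its speed; a pose out of reach is approached as far as the arm can. A call with a gripper value outside its range is refused whole. The fingers move at their own pace and stop on an object; FORCE is the grip in N (left out, the last holds). Time passes only in rows, so rows that repeat a pose let the fingers close. It gives the time, the measured TCP pose, the force and the opening at its end, in the units of the state.
- r.observe(): the state, without advancing time (a new reading comes with each control period).
- r.read_camera(name): name is "side" or "top"; returns a dict with "color" (420x560x3 uint8, red, green, blue), "K" (3x3 intrinsics, pixels), "k1" (the pictures are not rectified: a ray, as slopes to the right and down, at radius r is drawn at 1 + k1 r^2 times it, then the intrinsics apply), "R" (3x3) and "t" (3): a world point X has camera coordinates R X + t. Camera axes: x right, y down, z forward; pixel columns grow to the right and rows downward; lengths in m; the calibration is good to about 2 mm. A picture is of the moment at which its call begins. There is no depth.
- r.job_done(): hands the job in, once; it reports no verdict.
The state is a dict: "clock": time; "q": joint angles; "joint_vel": joint speeds; "joint_torque": joint torques, N m; "eef_pos": TCP position; "ee_rot": TCP orientation; "wrist_force": force on the tool from outside, world axes, zero at the start; "torque": the same for the moment, N m; "gripper_width": finger opening in m.
Only numpy, scipy, OpenCV 4.12 (cv2) and the standard library are available. Lean on these libraries where they do the work, as an engineer would, in place of code of your own. Each camera call takes 0.05 s, during which the arm holds its last target.

TASK

Get the can roller going: gently lay the small slim spray can on its side on the roller's tyres, between the end plates, and let go of it. Then pick up the loose knob, turn it so that its flat matches the D-shaft on the switch box, push it fully home on the shaft, press it right in against its spring and keep pressing: finish while still holding the knob pressed in with the can lying on the roller, and leave the other things on the bench where they are.

Things in the scene. Friction and masses are not known exactly. Their poses are not given: they have to be found in the camera images.
- can: The small slim spray can, loose, upright at the start: bare aluminium, 52 mm in diameter up to 108 mm, a 10 mm shoulder, then a narrow black cap 26 mm wide and 22 mm high; 140 mm tall in all, 0.15 to 0.3 kg. (The fat can is 66 mm wide, 200 mm tall.) Origin: centre of its base; z along its axis towards the cap.
- can_mid (a point): Point on the can's axis, 65 mm above its base; turns with the can.
- roller: Can roller, fixed: dark plate 100 x 200 x 12 mm, two locked axles along its y (at x = -17 and +17 mm, 45 mm above the bench) with black rubber tyres 16 mm in diameter, between two grey end plates 84 mm wide, 58 mm high, inner faces 180 mm apart. The can lies along its y, either way round. Origin: centre of its underside on the bench; z up.
- roller_bed (a point): Point over the roller's middle through which the axis of a can lying on the tyres passes: 74.4 mm above the bench; axes as the roller's. can_mid may lie up to 35 mm from it along y, though the end plates leave about 20 mm.
- switchbox: Grey switch box of the roller, fixed to the bench, 120 x 110 x 70 mm (x, y, z), vent slots on its -x side; the D-shaft stands upright in the middle of its lid. Origin: centre of its underside on the bench; the shaft's flat faces its +x side (away from the vent slots).
- shaft_tip (a point): Centre of the top end of the steel D-shaft, moving with it; 100 mm above the bench when not pressed (30 mm above the lid). Shaft 20 mm in diameter with one flat, 5 mm from the axis, facing +x of this frame (the box's +x); its top 4 mm taper by 1.8 mm all round. z up. The shaft does not turn.
- shaft_flat (a point): Point on the shaft, level with shaft_tip and 20 mm from it towards the side its flat faces (+x).
- shaft (a joint): How far the shaft is pressed down against its spring, in m: 0 free, 0.010 fully in (hard stop). The spring takes about 4 N at the start and 11 N fully in; it springs back when let go.
- knob: Loose black knob, mouth down: round skirt 50 mm wide, 20 mm high; on it a grip bar 40 mm long (x), 14 mm wide (y), top 45 mm above the underside; 60 g. At the bar's +x end a small nose (7 mm wide, reaching 31 mm from the axis, at 20 to 32 mm height) and a white line on top mark the side of the bore's flat. More of the bore under knob_seat. Origin: centre of its underside; z up.
- knob_seat (a point): Centre of the bore's closed end, 16 mm above the knob's underside: meets shaft_tip when fully home. The D-shaped bore is open below, 16 mm deep, 22.4 mm in diameter, its flat 6.2 mm from the axis on the knob's +x side; it goes on the shaft only within about 8 degrees.
- knob_flat (a point): Point of the knob 20 mm from knob_seat towards +x, the side of the flat and the nose: meets shaft_flat when home.
- fat_can: Bystander: fat spray can, 66 mm wide, 200 mm tall, upright. Origin: centre of its base.
- paint_tin: Bystander: squat tin, 90 mm wide, 97 mm tall. Origin: centre of its base.
- glue_bottle: Bystander: white bottle with pointed spout, 44 mm wide, 125 mm tall. Origin: centre of its base.
- trigger_bottle: Bystander: white trigger spray bottle, 45 x 70 mm, 190 mm tall. Origin: centre of its base.
- tape_roll: Bystander: roll of tape lying flat, 96 mm wide, 24 mm high. Origin: centre of its underside.
- dolly: Bystander: steel panel-beating block, 55 x 80 x 42 mm. Origin: centre of its underside.
- air_grinder: Bystander: straight air grinder lying along its x, 210 mm long, 43 mm high. Origin: under the middle of its body.
- sanding_block: Bystander: wooden sanding block, 70 x 110 x 40 mm. Origin: centre of its underside.

How it is judged:
By the outcome, as a careful person would: the job done as asked, in the order asked, and still so for the second after the job is handed in, while the arm keeps its last pose, push and grip.
It also fails if it takes over 58 s, if anything falls off the work surface, if the arm or the gripper's body presses on something with over 40 N, if the wrist force passes 120 N, or if a joint passes its speed limit or range.

## Working session

There is one attempt and no reset: what is moved stays moved. The work goes in short steps, Python scripts to look and compute and a shell command to move; the robot and the scene stay as the last step left them, time stands still between calls to the robot, and variables do not carry over. Pictures are saved under pics/ and viewed, and the job is handed in when it is done.

```bash
ls; mkdir -p pics; python3 - <<'E'
from bench import r
import cv2
print(r.observe())
for n in("side","top"):
    c=r.read_camera(n); cv2.imwrite(f"pics/{n}0.png",c["color"][:,:,::-1]); print(n,c["K"],c["k1"],c["R"],c["t"])
E
```

```text
pics
{'clock': 0.0, 'q': array([ 1.10790672e+00,  3.59501556e-01,  1.51142635e+00, -3.09471265e-05,
        1.27249666e+00, -1.15118507e-01]), 'joint_vel': array([ 0.00102498, -0.00054224, -0.00106948,  0.00048805,  0.00097109,
        0.00086197]), 'joint_torque': array([ 2.89896088e-04, -5.15356708e+01, -2.70731181e+01,  6.79264823e-02,
        3.48564587e-02, -1.40377888e-04]), 'eef_pos': array([0.20417474, 0.56339617, 0.19031402]), 'ee_rot': array([ 8.18777592e-01,  5.74110108e-01, -7.98362797e-04,  4.49232522e-04]), 'wrist_force': array([-0.19178085,  0.02367445,  0.19029773]), 'torque': array([ 0.04214413, -0.01554946, -0.00963826]), 'gripper_width': 0.08788796883663871}
side [[403.42735871   0.         286.40201806]
 [  0.         403.42735871 213.1706894 ]
 [  0.           0.           1.        ]] -0.012117787086249571 [[ 0.98999473 -0.1407693  -0.00971754]
 [-0.09272228 -0.59708788 -0.796799  ]
 [ 0.10636261  0.78972785 -0.60416631]] [-0.53814144  0.10907807  1.16561286]
top [[509.16617654   0.         274.02346891]
 [  0.         509.16617654 210.32764158]
 [  0.           0.           1.        ]] -0.034750384723091866 [[ 1.92596752e-03 -9.99997806e-01  8.24320295e-04]
 [-9.81736993e-01 -2.04761030e-03 -1.90232185e-01]
 [ 1.90233456e-01 -4.42884718e-04 -9.81738782e-01]] [0.00627743 0.54970907 1.58965097]
```

View pics/side0.png

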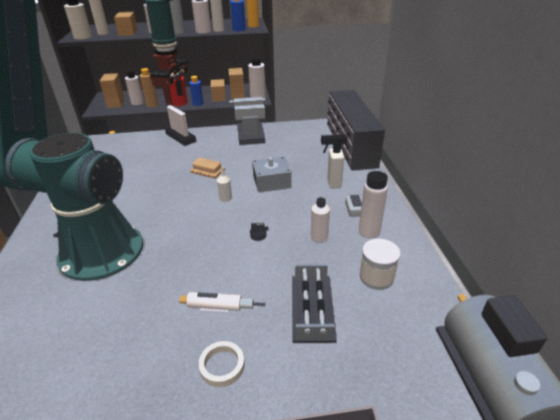

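View pics/top0.png

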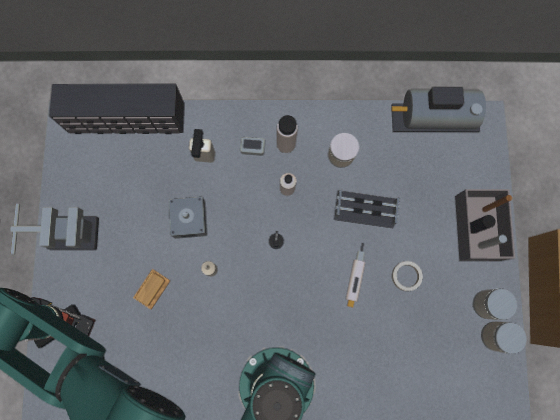

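The side view shows the can at (320,220), the knob at (258,231), the roller at (313,303) and the box at (271,173). In the top view they are at (288,183), (276,240), (366,209) and (187,216). I'll zoom in on them next.

```bash
cat > h.py <<'E'
import numpy as np, cv2
from bench import r
def proj(c,X):
    X=np.atleast_2d(X); 
    k=np.array([c["k1"],0,0,0.])
    rv,_=cv2.Rodrigues(c["R"]); return cv2.projectPoints(X.astype(float),rv,c["t"],c["K"],k)[0][:,0]
def ray(c,uv):
    k=np.array([c["k1"],0,0,0.])
    p=cv2.undistortPoints(np.array([[uv]],float),c["K"],k)[0,0]
    d=c["R"].T@np.array([p[0],p[1],1]); o=-c["R"].T@c["t"]; return o,d
def onplane(c,uv,z):
    o,d=ray(c,uv); return o+d*(z-o[2])/d[2]
def crop(c,u,v,w,h,s,fn):
    im=c["color"][v:v+h,u:u+w,::-1]; im=cv2.resize(im,None,fx=s,fy=s,interpolation=cv2.INTER_CUBIC); return im
E
python3 - <<'E'
from h import *
for n,L in (("top",[("knob",256,220,40,40),("can",265,160,40,50),("box",160,190,60,55),("roll",325,180,80,55)]),("side",[("knob",238,210,40,40),("can",300,190,40,60),("box",245,145,60,55),("roll",280,260,70,85)])):
    c=r.read_camera(n)
    ims=[cv2.resize(crop(c,u,v,w,h,5,0),(390,290)) for _,u,v,w,h in L]
    cv2.imwrite(f"pics/z_{n}.png",np.vstack([np.hstack(ims[:2]),np.hstack(ims[2:])]))
E
```

```text
(no output)
```

View pics/z_top.png

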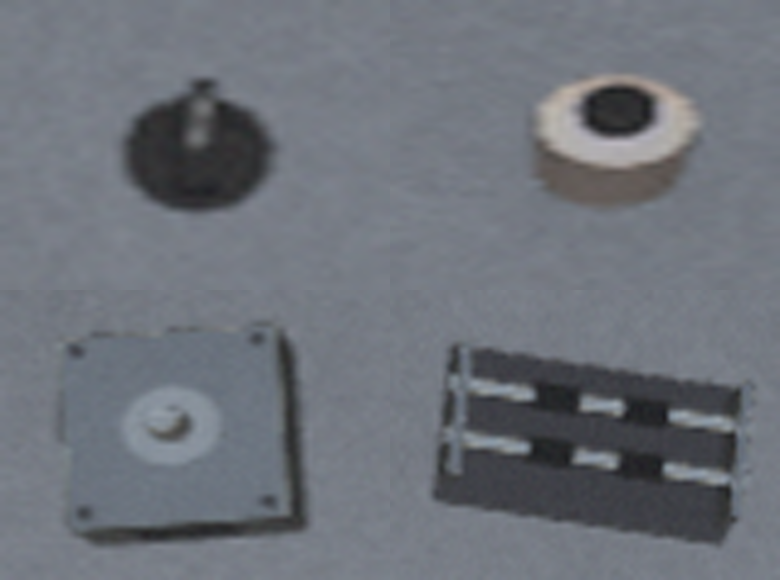

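View pics/z_side.png

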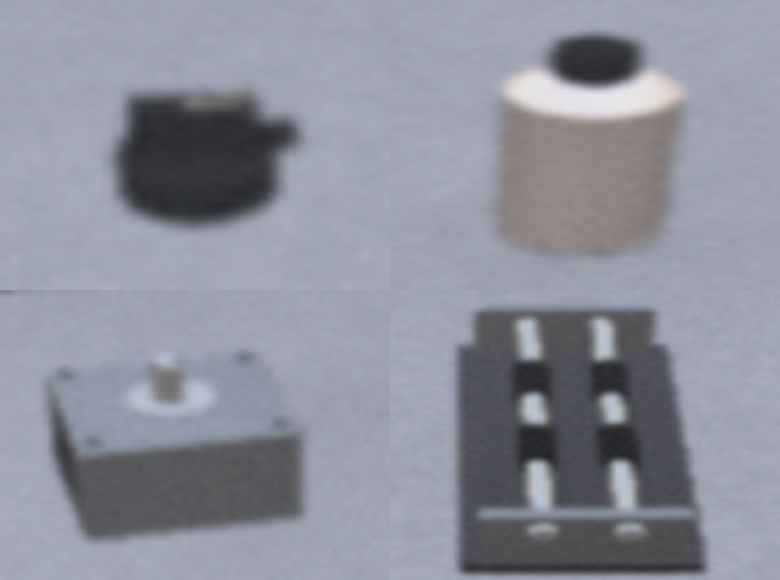

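```bash
python3 - <<'E'
from h import *
a=crop(r.read_camera("side"),243,145,56,50,14,0)
cv2.imwrite("pics/b1.png",cv2.convertScaleAbs(a[:600,:800],alpha=1.4))
a=crop(r.read_camera("top"),160,190,54,54,11,0)
cv2.imwrite("pics/b2.png",cv2.convertScaleAbs(a,alpha=1.4))
E
```

```text
(no output)
```

View pics/b1.png

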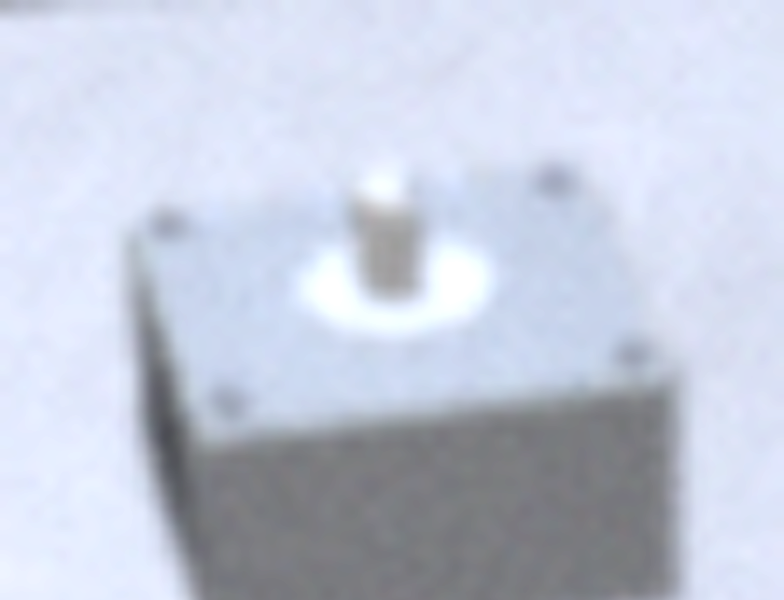

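View pics/b2.png

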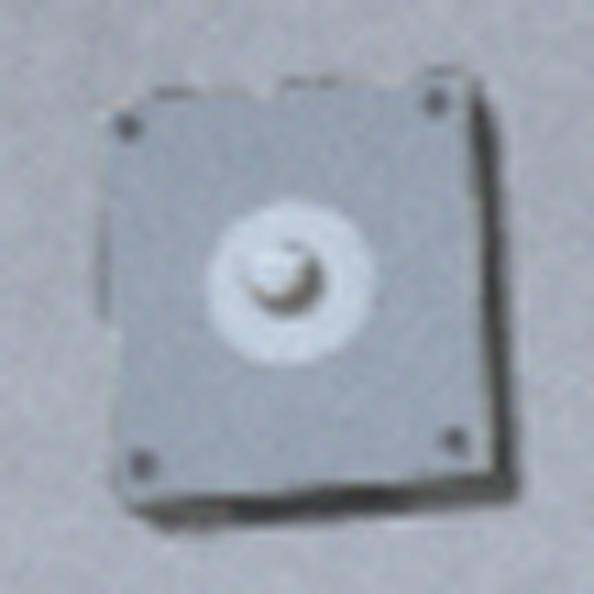

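```bash
python3 - <<'E'
from h import *
t=r.read_camera("top"); s=r.read_camera("side")
def Z(U,V,u0,v0,k): return ((U+.5)/k-.5+u0,(V+.5)/k-.5+v0)
T=[onplane(t,Z(U,V,160,190,11),.07) for U,V in((127,126),(436,100),(455,440),(143,465))]
S=[onplane(s,Z(U,V,243,145,14),.07) for U,V in((168,222),(230,402),(632,354),(555,180))]
for n,P in(("top +x+y,+x-y,-x-y,-x+y",T),("side -x+y,-x-y,+x-y,+x+y",S)):
    P=np.array(P)[:,:2]; print(n,P.round(4).tolist(),P.mean(0).round(4))
T=np.array(T);S=np.array(S)
for d in (T[0]-T[3],T[1]-T[2],S[3]-S[0],S[2]-S[1]): print("x edge",np.linalg.norm(d),np.degrees(np.arctan2(d[1],d[0])))
for d in (T[0]-T[1],T[3]-T[2],S[3]-S[2],S[0]-S[1]): print("y edge",np.linalg.norm(d),np.degrees(np.arctan2(-d[0],d[1])))
# collar
print("collar",onplane(t,Z(292,283,160,190,11),.07),onplane(s,Z(396,286,243,145,14),.07))
E
```

```text
top +x+y,+x-y,-x-y,-x+y [[0.5761, 0.3375], [0.5841, 0.2475], [0.4838, 0.239], [0.4763, 0.3289]] [0.5301 0.2882]
side -x+y,-x-y,+x-y,+x+y [[0.4767, 0.3296], [0.4847, 0.2402], [0.5838, 0.2471], [0.5766, 0.3355]] [0.5304 0.2881]
x edge 0.10020058326445977 4.948124829079637
x edge 0.10059344800857634 4.832227004748887
x edge 0.10014518890416209 3.35559250403991
x edge 0.09939367954916578 3.9796695785538563
y edge 0.09034316282290782 5.028594623602113
y edge 0.09013998538783995 4.779189489901265
y edge 0.0886644144027873 4.644663842319826
y edge 0.08976676548981655 5.112433719170525
collar [0.52971256 0.28769194 0.07      ] [0.5303883  0.28867773 0.07      ]
```

```bash
python3 - <<'E'
from h import *
t=r.read_camera("top"); s=r.read_camera("side")
C=np.array([.5302,.2882]); 
def shaft(yaw):
    a=np.radians(np.arange(-60,301,6)); loc=np.c_[np.cos(a),np.sin(a)]*.010; loc[:,0]=np.minimum(loc[:,0],.005)
    R=np.array([[np.cos(yaw),-np.sin(yaw)],[np.sin(yaw),np.cos(yaw)]]); return loc@R.T+C
rows=[]
for c,u0,v0,k in((s,258,150,20),(t,174,204,20)):
    ims=[]
    for yaw in(np.radians(4.7),np.radians(184.7)):
        im=cv2.convertScaleAbs(cv2.resize(c["color"][v0:v0+20,u0:u0+26,::-1],None,fx=15,fy=15,interpolation=cv2.INTER_CUBIC),alpha=1.2)
        for z,col in((.07,(0,0,255)),(.1,(0,255,0))):
            P=proj(c,np.c_[shaft(yaw),np.full(61,z)]); P=(P-[u0,v0]+.5)*15
            cv2.polylines(im,[P.round().astype(np.int32)],True,col,1)
        ims.append(im)
    rows.append(np.hstack(ims))
cv2.imwrite("pics/flat.png",np.vstack(rows))
E
```

```text
(no output)
```

View pics/flat.png

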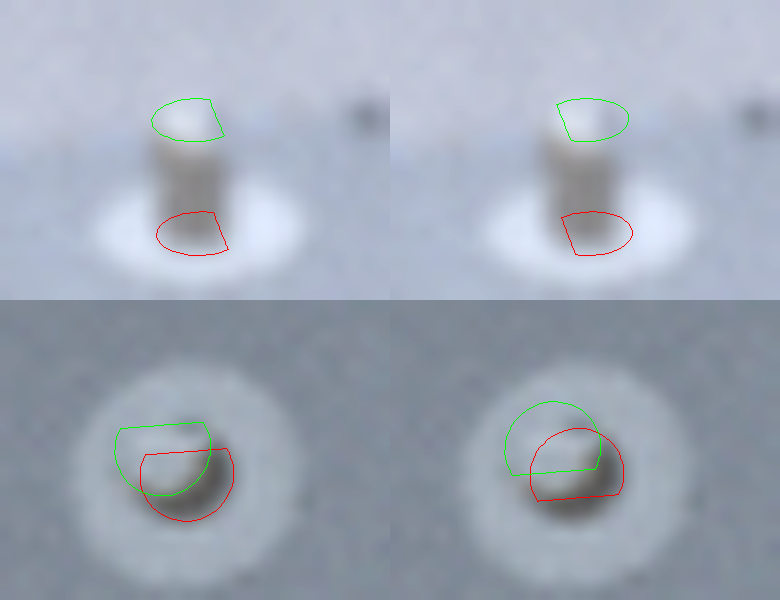

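The flat faces world +x at a yaw of about 4.7°: the left overlay fits in both views. Next I'll measure the knob, can and roller.

```bash
python3 - <<'E'
from h import *
t=r.read_camera("top"); s=r.read_camera("side")
def z(c,u0,v0,w,h,k,fn,al=1.3):
    im=cv2.convertScaleAbs(cv2.resize(c["color"][v0:v0+h,u0:u0+w,::-1],None,fx=k,fy=k,interpolation=cv2.INTER_CUBIC),alpha=al)
    return im
a=z(t,262,226,28,28,14,0,2); b=z(s,244,217,28,28,14,0,2)
cv2.imwrite("pics/knob.png",np.hstack([a,b]))
a=z(t,330,184,72,46,11,0,1.6);cv2.imwrite("pics/rt.png",a)
a=z(s,286,260,56,84,7,0,1.6);cv2.imwrite("pics/rs.png",a)
for n,c,box in(("top",t,(270,165,305,200)),("side",s,(305,190,335,210))):
    u0,v0,u1,v1=box; g=c["color"][v0:v1,u0:u1].max(2); m=(g<75).astype(np.uint8)
    N,l,st,ce=cv2.connectedComponentsWithStats(m); i=1+np.argmax(st[1:,4]); print(n,st[i],ce[i]+[u0,v0])
E
```

```text
top [15 10  7  8 48] [287.97916667 178.625     ]
side [12  8  8  9 57] [320.56140351 202.10526316]
```

View pics/knob.png

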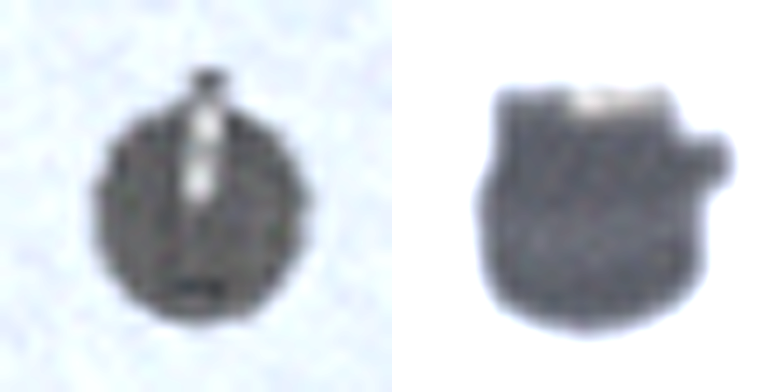

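View pics/rt.png

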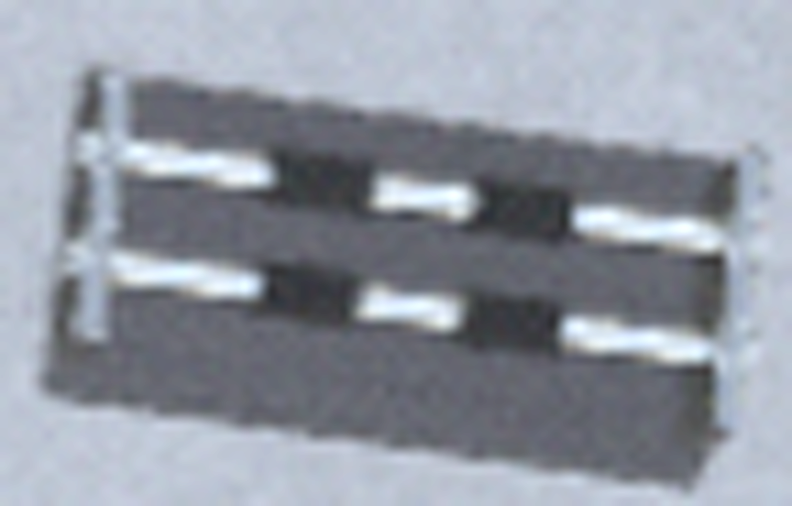

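View pics/rs.png

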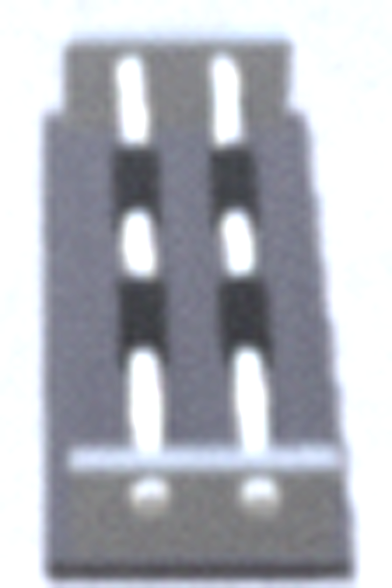

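```bash
python3 - <<'E'
from h import *
t=r.read_camera("top"); s=r.read_camera("side")
def Z(U,V,u0,v0,k): return ((U+.5)/k-.5+u0,(V+.5)/k-.5+v0)
print("cap top",onplane(t,(287.98,178.6),.136),"side",onplane(s,(320.56,202.1),.130))
# triangulate
def tri(a,b):
    o,d=ray(t,a);p,e=ray(s,b);x=np.linalg.lstsq(np.c_[d,-e],p-o,rcond=None)[0];A=o+d*x[0];B=p+e*x[1];return (A+B)/2,np.linalg.norm(A-B)
print(tri((287.98,178.6),(320.56,202.1)))
T=np.array([onplane(t,Z(U,V,330,184,11),.049) for U,V in((322,181),(522,211),(310,293),(512,325))])[:,:2]
S=np.array([onplane(s,Z(U,V,286,260,7),.049) for U,V in((235,180),(245,317),(136,180),(143,315))])[:,:2]
for P in(T,S):
    print(P.round(4).tolist(),P.mean(0)); 
    for d in(P[0]-P[1],P[2]-P[3]): print("yaw",np.degrees(np.arctan2(-d[0],d[1])),np.linalg.norm(d))
    for d in(P[0]-P[2],P[1]-P[3]): print("gap",np.linalg.norm(d))
# plate tops corner (top view) z=.012
for q in((45,388),(692,488)): print("plate -x corner",onplane(t,Z(*q,330,184,11),.012))
A=[onplane(t,Z(*q,330,184,11),.058) for q in((92,338),(117,75),(725,430),(757,150))];print(np.array(A).round(4),np.mean(A,0))
# knob: skirt extents: top
print("knob top: skirt L/R",onplane(t,Z(97,210,262,226,14),.02),onplane(t,Z(305,210,262,226,14),.02))
print("bottom",onplane(t,Z(200,322,262,226,14),.0))
print("nose tip",onplane(t,Z(210,72,262,226,14),.032))
print("line",onplane(t,Z(200,190,262,226,14),.045),onplane(t,Z(208,115,262,226,14),.045))
print("knob side bar top ends",onplane(s,Z(497-392,95,244,217,14),.045),onplane(s,Z(668-392,95,244,217,14),.045),"skirt",onplane(s,Z(480-392,205,244,217,14),.02),onplane(s,Z(703-392,205,244,217,14),.02),"bot",onplane(s,Z(590-392,330,244,217,14),0))
print("side nose",onplane(s,Z(732-392,163,244,217,14),.026))
E
```

```text
cap top [ 0.63374991 -0.03561545  0.136     ] side [ 0.63568907 -0.03781433  0.13      ]
(array([ 0.63593702, -0.03584319,  0.12850195]), np.float64(0.0004709667536330115))
[[0.5852, -0.2681], [0.5763, -0.327], [0.5515, -0.2636], [0.542, -0.3228]] [ 0.56373271 -0.29537775]
yaw -8.608150464580746 0.05958649235361907
yaw -9.072797351009687 0.060006676746915344
gap 0.03401932365231615
gap 0.03451509735991974
[[0.5867, -0.2691], [0.5775, -0.3294], [0.5525, -0.2639], [0.5441, -0.3235]] [ 0.56518658 -0.29648081]
yaw -8.661555572479134 0.06099218223430873
yaw -7.972208906982505 0.06017222815006538
gap 0.03456266383644724
gap 0.03384826600806795
plate -x corner [ 0.52947758 -0.18932773  0.012     ]
plate -x corner [ 0.49944933 -0.38265227  0.012     ]
[[ 0.5362 -0.1979  0.058 ]
 [ 0.6151 -0.207   0.058 ]
 [ 0.5093 -0.3822  0.058 ]
 [ 0.5929 -0.3953  0.058 ]] [ 0.56335849 -0.29557217  0.058     ]
knob top: skirt L/R [0.45587472 0.02526276 0.02      ] [ 0.4559724  -0.02308648  0.02      ]
bottom [0.43211705 0.00120489 0.        ]
nose tip [ 0.48652457 -0.00090468  0.032     ]
line [0.45721489 0.00142998 0.045     ] [ 4.74563950e-01 -3.83963422e-04  4.50000000e-02]
knob side bar top ends [0.43937615 0.00430995 0.045     ] [ 0.47498233 -0.00119315  0.045     ] skirt [ 0.43381327 -0.00101005  0.02      ] [ 0.48064834 -0.00822355  0.02      ] bot [ 0.45441005 -0.0217277   0.        ]
side nose [ 0.48766029 -0.00249764  0.026     ]
```

```bash
python3 -m creep '[[[0,0,-5],[0,0,0],1],[[-3,3,-10],[0,0,-5],1],[[-46.5,47.7,-12],[0,0,-20],1],[[-46.5,47.7,-12],[0,0,-20],1],[[-46.5,47.7,-12],[0,0,-20],1],[[-46.5,47.7,-12],[0,0,-20],1],[[-46.5,47.7,-12],[0,0,-20],1],[[-46.5,47.7,-12],[0,0,-20],1],[[-46.5,47.7,-12],[0,0,-20],1],[[-46.5,47.7,-12],[0,0,-20],1]]'; python3 -c "
from bench import r
o=r.observe();print(o['q'].round(4).tolist(),o['eef_pos'],o['ee_rot'],o['clock'])"
```

```text
clock: 1.7
eef_pos: [0.3923, 0.1744, 0.2998]
ee_rot: [0.707, 0.708, 0.0, 0.0]
wrist_force: [1.0, 0.5, -0.2]
gripper_width: 0.088
[0.2572, 0.0114, 1.6834, 0.0, 1.4458, -1.3151] [0.39230442 0.174432   0.29977198] [7.06567705e-01 7.07645257e-01 4.53868061e-04 2.50296409e-04] 1.7
```

```bash
python3 -m creep '[[[-21,8,0],[0,0,0],1],[[-21,8,0],[-8,0,0],1],[[-21,8,0],[-16,0,0],1],[[-21,8,0],[-24,0,0],1],[[-21,8,0],[-32,0,0],1],[[-21,8,0],[-40,0,0],1],[[-21,8,0],[-48,0,0],1]]'; python3 -c "
from bench import r
o=r.observe();print(o['q'].round(4).tolist(),o['eef_pos'],o['ee_rot'],o['clock'])"
```

```text
clock: 2.4
eef_pos: [0.4719, -0.0314, 0.2982]
ee_rot: [0.653, 0.659, 0.268, 0.259]
wrist_force: [-0.0, 1.6, -0.1]
gripper_width: 0.0876
[-0.5694, -0.3248, 2.2331, 0.6657, 0.6736, -2.5587] [ 0.47190547 -0.03141143  0.29824182] [0.65346747 0.65867285 0.26818264 0.25924586] 2.4
```

```bash
cat > fk.py <<'E'
import numpy as np
from scipy.spatial.transform import Rotation as Ro
from scipy.optimize import least_squares
D=[([1.10790672,.359501556,1.51142635,-3.1e-5,1.27249666,-.115118507],[.20417474,.56339617,.19031402],[.818777592,.574110108,-7.98e-4,4.49e-4]),
([0.2572,0.0114,1.6834,0.0,1.4458,-1.3151],[0.39230442,0.174432,0.29977198],[.706567705,.707645257,4.5387e-4,2.503e-4]),
([-0.5694,-0.3248,2.2331,0.6657,0.6736,-2.5587],[0.47190547,-0.03141143,0.29824182],[0.65346747,0.65867285,0.26818264,0.25924586])]
def E(a,t): return Ro.from_euler(a,t)
def orient(q): return E('z',q[0])*E('y',q[1]+q[2])*E('z',q[3])*E('y',q[4])*E('z',q[5]+np.pi)
def fk(q,P):
    a1,d,h,e2,L2,e3,L3,o4,L4=P
    R=E('z',q[0]); p=R.apply([a1,d,h]); R=R*E('y',q[1]); p=p+R.apply([e2,0,L2]); R=R*E('y',q[2]); p=p+R.apply([e3,0,L3])
    R=R*E('z',q[3]); p=p+R.apply([0,o4,0]); R=R*E('y',q[4])
    p=p+R.apply([0,0,L4]); R=R*E('z',q[5]+np.pi); return p,R
E
python3 - <<'E'
from fk import *
for q,p,o in D: print(np.degrees((orient(q).inv()*Ro.from_quat(o)).magnitude()))
f=lambda P:np.concatenate([fk(q,P)[0]-p for q,p,o in D]+[1e-3*(P-np.array([0,.07,.3,0,.4,0,.4,0,.25]))])
s=least_squares(f,[0,.07,.3,0,.4,0,.4,0,.25]);print(s.x.round(4),s.fun[:9].round(4))
E
```

```text
4.975717518027584e-05
0.0031297567142842433
0.0007434909966361605
[ 0.0279  0.1014  0.2222  0.0332  0.5896  0.0719  0.3673 -0.0325  0.3949] [-0.  0. -0.  0. -0.  0. -0. -0. -0.]
```

```bash
cat > mv.py <<'E'
import numpy as np
from scipy.spatial.transform import Rotation as Ro
from bench import r
def frame(x,z):
    z=np.array(z,float);z/=np.linalg.norm(z);x=np.array(x,float);x-=z*(x@z);x/=np.linalg.norm(x);return Ro.from_matrix(np.c_[x,np.cross(z,x),z])
def go(p,R):
    o=r.observe();R0=Ro.from_quat(o["ee_rot"]);s=R0.inv().apply(np.array(p)-o["eef_pos"])*100;w=(R0.inv()*R).as_rotvec(degrees=True)
    print("shift",s.round(2),"turn",w.round(2),"|",np.linalg.norm(s).round(1),np.linalg.norm(w).round(1))
E
python3 -c "
from mv import *
go([.53,-.0365,.22],frame([0,1,0],[.866,0,-.5]))
go([.545,-.0365,.137],frame([0,1,0],[.866,0,-.5]))"
```

```text
shift [-0.65 -1.22  9.66] turn [-16.2   -0.84   0.  ] | 9.8 16.2
shift [-0.74 -5.88 16.69] turn [-16.2   -0.84   0.  ] | 17.7 16.2
```

```bash
python3 -m creep '[[[-0.6,-1.2,9.7],[-8,0,0],1],[[-0.6,-1.2,9.7],[-16.2,-0.8,0],1],[[-0.7,-4,13],[-16.2,-0.8,0],1],[[-0.7,-5.9,16.7],[-16.2,-0.8,0],1],[[-0.7,-5.9,16.7],[-16.2,-0.8,0],1],[[-0.7,-5.9,16.7],[-16.2,-0.8,0],1]]'; python3 -c "
from bench import r
o=r.observe();print(o['q'].round(5).tolist(),o['eef_pos'].round(5).tolist(),o['ee_rot'].round(5).tolist(),o['clock'])
from mv import *
go([.545,-.0365,.137],frame([0,1,0],[.866,0,-.5]))
from h import *
cv2.imwrite('pics/t2.png',r.read_camera('top')['color'][100:300,180:420,::-1].repeat(3,0).repeat(3,1))
cv2.imwrite('pics/s2.png',r.read_camera('side')['color'][:,:,::-1])
"
```

```text
clock: 3.0
eef_pos: [0.5094, 0.0158, 0.3069]
ee_rot: [0.629, 0.619, 0.327, 0.338]
wrist_force: [0.2, -0.1, 0.1]
gripper_width: 0.0876
[-0.27863, -0.2659, 2.37605, 1.26456, 0.22116, -2.97912] [0.50941, 0.01575, 0.30687] [0.62941, 0.61867, 0.32737, 0.33752] 3.0
shift [ -5.06 -12.08  12.53] turn [-3.91  1.15 -0.34] | 18.1 4.1
```

View pics/s2.png

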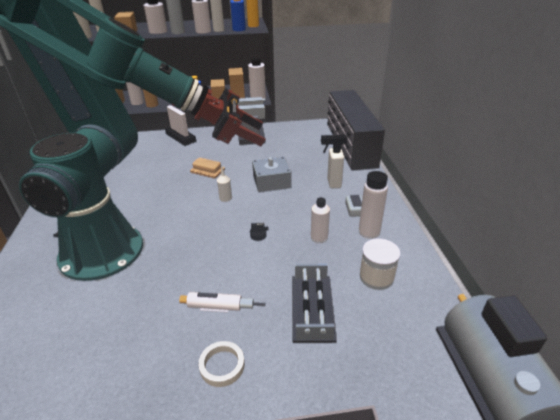

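View pics/t2.png

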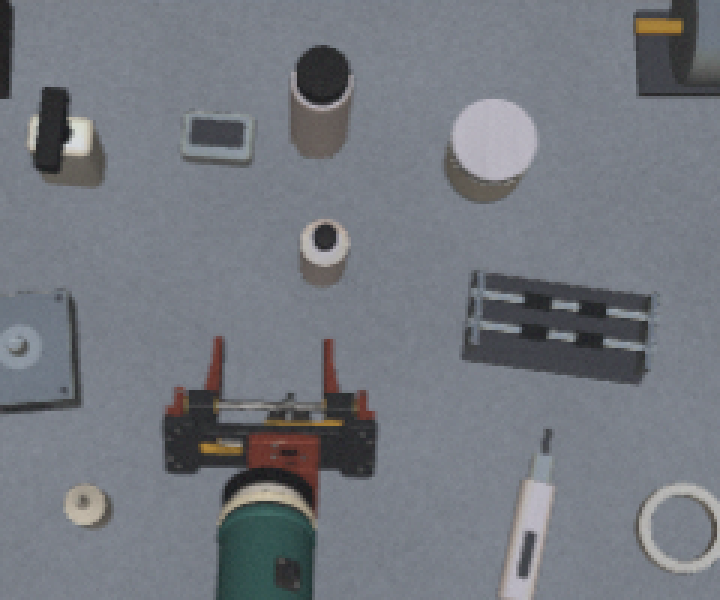

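```bash
cat >> fk.py <<'E'
D.append(([-0.27863,-0.2659,2.37605,1.26456,0.22116,-2.97912],[0.50941,0.01575,0.30687],[0.62941,0.61867,0.32737,0.33752]))
E
python3 - <<'E'
from fk import *
P0=np.array([0,.07,.3,0,.4,0,.4,0,.25])
for w in(1e-3,1e-5,1e-6):
    f=lambda P:np.concatenate([fk(q,P)[0]-p for q,p,o in D]+[w*(P-P0)])
    s=least_squares(f,P0,xtol=1e-14,ftol=1e-14);print(s.x.round(4),abs(s.fun[:12]).max().round(5))
E
```

```text
[-1.000e-04  6.890e-02  2.666e-01  0.000e+00  6.111e-01  1.122e-01
  4.337e-01  0.000e+00  4.129e-01] 0.0
[-1.000e-04  6.890e-02  2.666e-01  0.000e+00  6.111e-01  1.122e-01
  4.337e-01  0.000e+00  4.129e-01] 0.0
[-1.000e-04  6.890e-02  2.666e-01  0.000e+00  6.111e-01  1.122e-01
  4.337e-01  0.000e+00  4.129e-01] 0.0
```

```bash
cat >> fk.py <<'E'
PP=[0,.0689,.2666,0,.6111,.1122,.4337,0,.4129]
LO=np.array([-2.97,-1.01,.21,-.96,.2,-2.98]);HI=np.array([2.97,2.36,2.38,4.11,2.71,2.98])
def fkm(q):
    p,R=fk(q,PP);return p,R
rng=np.random.default_rng(0)
def ik(p,R,seeds=None,n=6):
    best=None
    S=list(seeds or [])+[rng.uniform([-1.5,0,.6,-.9,.4,-2.8],[1.5,1.5,2.2,3.9,2.5,2.8]) for _ in range(n)]
    out=[]
    for q0 in S:
        f=lambda q:(lambda a:np.r_[a[0]-p,.3*(R.inv()*a[1]).as_rotvec()])(fkm(q))
        s=least_squares(f,np.clip(q0,LO+.01,HI-.01),bounds=(LO,HI),max_nfev=60)
        if np.abs(s.fun).max()<1e-4:
            m=np.minimum(s.x-LO,HI-s.x).min()
            out.append((m,s.x))
    return sorted(out,key=lambda a:-a[0])
def mkframe(x,z):
    z=np.array(z,float);z/=np.linalg.norm(z);x=np.array(x,float);x-=z*(x@z);x/=np.linalg.norm(x);return Ro.from_matrix(np.c_[x,np.cross(z,x),z])
E
cat > plan.py <<'E'
from fk import *
can=np.array([.635,-.0365,0]);bed=np.array([.5645,-.296,.0744]);ya=np.radians(-8.6);yr=np.array([-np.sin(ya),np.cos(ya),0])
g=.08;res=[]
for th in(40,50,60,75):
  a=np.radians(th)
  for ph in range(-180,180,30):
    if abs(ph)>135: continue
    b=np.radians(ph);f=np.array([np.cos(b),np.sin(b),0]);t=np.sin(a)*f-np.cos(a)*np.array([0,0,1]);side=np.array([-f[1],f[0],0])
    for js in(1,-1):
      R=mkframe(js*side,t);A=ik(can+[0,0,g]+.019*t,R,n=4)
      if not A: continue
      for cs in(1,-1):
        c=cs*yr; Rc=mkframe(side,[0,0,1])  # can frame (x=side, z=c)
        rel=Rc.inv()*R
        # final: tool forward dir f -> rotates; side-> horizontal perp so that t points down
        s2=np.cross([0,0,1],c)
        R2=mkframe(s2,c)*rel; t2=R2.apply([0,0,1])
        if t2[2]>0: R2=mkframe(-s2,c)*rel;t2=R2.apply([0,0,1])
        B=ik(bed+(g-.065)*c+.019*t2,R2,n=4)
        if B: res.append((min(A[0][0],B[0][0]),th,ph,js,cs,A[0][0],B[0][0],A[0][1].round(2),B[0][1].round(2),t2.round(2)))
res.sort(key=lambda x:-x[0])
for x in res[:14]: print(*x)
E
python3 plan.py
```

```text
0.8473266851429972 50 120 1 -1 0.8473266851429972 1.0655545127228667 [-0.44  0.95  1.07  0.47  1.86  2.13] [-0.91  0.81  1.28  0.49  1.58 -0.89] [ 0.1   0.64 -0.77]
0.83750894970715 40 120 1 -1 0.83750894970715 0.9913852361912452 [-0.41  0.85  1.17  0.4   1.7   2.14] [-0.95  0.9   1.2   0.57  1.72 -0.92] [ 0.11  0.76 -0.64]
0.8059881135534761 75 90 1 -1 0.8059881135534761 0.9253834339616767 [-0.67  1.05  1.31  0.89  1.81  2.17] [-0.75  0.62  1.45  0.23  1.22 -0.69] [ 0.04  0.26 -0.97]
0.7602858173845348 40 90 -1 -1 0.9185450427822726 0.7602858173845348 [-0.53  0.73  1.46  0.6   1.39 -0.77] [-0.95  0.9   1.2   0.57  1.72  2.22] [ 0.11  0.76 -0.64]
0.7602857943424755 40 120 -1 -1 0.9613122055187899 0.7602857943424755 [-0.41  0.85  1.17  0.4   1.7  -1.  ] [-0.95  0.9   1.2   0.57  1.72  2.22] [ 0.11  0.76 -0.64]
0.7484285927549439 60 90 1 -1 0.7484285927549439 1.0309097296958445 [-0.63  0.9   1.38  0.78  1.63  2.23] [-0.85  0.73  1.35  0.4   1.43 -0.83] [ 0.07  0.49 -0.87]
0.7260657267695638 50 90 -1 -1 0.9584196805013621 0.7260657267695638 [-0.59  0.81  1.42  0.69  1.51 -0.85] [-0.91  
[... 502 characters left out ...]
28  0.49  1.58 -0.89] [ 0.1   0.64 -0.77]
0.6695576158184458 60 90 -1 -1 1.0021582552106094 0.6695576158184458 [-0.63  0.9   1.38  0.78  1.63 -0.91] [-0.85  0.73  1.35  0.4   1.43  2.31] [ 0.07  0.49 -0.87]
0.6695576154694822 60 120 -1 -1 0.6978278755248328 0.6695576154694822 [-0.47  1.05  0.98  0.55  2.01 -1.  ] [-0.85  0.73  1.35  0.4   1.43  2.31] [ 0.07  0.49 -0.87]
0.6418208371584337 75 90 -1 1 0.8975977542242992 0.6418208371584337 [-0.67  1.05  1.31  0.89  1.81 -0.97] [-0.41  0.53  1.64 -0.32  0.93 -0.08] [-0.04 -0.26 -0.97]
0.6096072808591706 40 90 1 -1 0.6096072808591706 0.9913852798134866 [-0.53  0.73  1.46  0.6   1.39  2.37] [-0.95  0.9   1.2   0.57  1.72 -0.92] [ 0.11  0.76 -0.64]
```

```bash
python3 - <<'E'
from h import *
t=r.read_camera("top")
print("tin",onplane(t,(344,147),.097),"fat",onplane(t,(287.5,125),.2),"grinder tail",onplane(t,(350,302),.03),onplane(t,(361,245),.03),"glue",onplane(t,(208,268),.12))
E
sed -i 's/for th in(40,50,60,75)/for th in(50,60,65,70,75,82)/; s/range(-180,180,30)/range(0,100,10)/; s/for cs in(1,-1)/for cs in(1,)/' plan.py; sed -i 's/res\[:14\]/res[:26]/' plan.py; python3 plan.py
```

```text
tin [ 0.74923735 -0.21745512  0.097     ] fat [ 0.78484008 -0.03291701  0.2       ] grinder tail [ 0.25886528 -0.23383149  0.03      ] [ 0.4405177  -0.27403252  0.03      ] glue [0.35839747 0.20695577 0.12      ]
0.7595013483548128 82 80 -1 1 0.9426197499442308 0.7595013483548128 [-0.74  1.08  1.43  1.03  1.77 -1.04] [-0.49  0.53  1.61 -0.16  0.96 -0.25] [-0.02 -0.14 -0.99]
0.7595013465765936 82 70 -1 1 0.7896405141545271 0.7595013465765936 [-0.78  1.05  1.59  1.12  1.65 -1.12] [-0.49  0.53  1.61 -0.16  0.96 -0.25] [-0.02 -0.14 -0.99]
0.7595013465159444 82 90 -1 1 0.8141742434321206 0.7595013465159444 [-0.68  1.12  1.27  0.95  1.9  -0.98] [-0.49  0.53  1.61 -0.16  0.96 -0.25] [-0.02 -0.14 -0.99]
0.6418208126372779 75 90 -1 1 0.8975977542243798 0.6418208126372779 [-0.67  1.05  1.31  0.89  1.81 -0.97] [-0.41  0.53  1.64 -0.32  0.93 -0.08] [-0.04 -0.26 -0.97]
0.6418208126206522 75 70 -1 1 0.7628315871722524 0.6418208126206522 [-0.77  0.97  1.62  1.08  1.56 -1.07] [-0.41  0.53  1.64 -0.32  0.93 -0.08] [-0.04 -0.26 -0.97]
0.641820812609013 75 80 -1 1 0.9176695137334008 0.641820812609013 [
[... 2682 characters left out ...]
7 -0.55  0.92  0.18] [-0.06 -0.42 -0.91]
0.3019587320044459 70 40 -1 1 0.3019587320044459 0.5247035166742567 [-0.82  0.87  2.08  1.55  1.22 -1.36] [-0.36  0.54  1.65 -0.44  0.92  0.05] [-0.05 -0.34 -0.94]
0.29530230792056944 60 50 -1 1 0.4443430352004005 0.29530230792056944 [-0.76  0.75  1.94  1.27  1.13 -1.06] [-0.26  0.58  1.68 -0.66  0.94  0.31] [-0.07 -0.49 -0.87]
0.2953022688317628 60 60 -1 1 0.5822347299576898 0.2953022688317628 [-0.74  0.78  1.8   1.1   1.24 -0.98] [-0.26  0.58  1.68 -0.66  0.94  0.31] [-0.07 -0.49 -0.87]
0.29530225462281234 60 80 -1 1 0.8627799084395198 0.29530225462281234 [-0.67  0.86  1.52  0.87  1.5  -0.91] [-0.26  0.58  1.68 -0.66  0.94  0.31] [-0.07 -0.49 -0.87]
```

```bash
python3 -c "
from mv import *
go([.46,-.03,.34],frame([0,1,0],[.5,0,-.866]))
go([.46,-.06,.34],frame([0,1,0],[0,0,-1]))
go([.46,-.12,.34],frame([.866,.5,0],[0,0,-1]))
go([.46,-.18,.34],frame([.866,-.5,0],[0,0,-1]))
"
```

```text
shift [-4.63  0.04 -5.87] turn [26.07  1.07 -0.69] | 7.5 26.1
shift [-7.63  0.06 -5.8 ] turn [56.07  0.88 -0.97] | 9.6 56.1
shift [-13.63   0.1   -5.68] turn [ 51.07 -28.42  54.  ] | 14.8 79.6
shift [-19.63   0.15  -5.56] turn [ 34.22 -57.18 107.79] | 20.4 126.7
```

```bash
python3 -m creep '[[[-2,0,-5.8],[9,0,0],1],[[-3,0,-5.8],[18,0,0],1],[[-4.6,0,-5.8],[26,1,0],1],[[-6,0,-5.8],[36,1,-1],1],[[-7,0,-5.8],[46,1,-1],1],[[-7.6,0,-5.8],[56,1,-1],1],[[-7.6,0,-5.8],[56,1,-1],1],[[-7.6,0,-5.8],[56,1,-1],1]]'; python3 -c "
from mv import *
print(r.observe()['q'].round(3))
go([.46,-.06,.34],frame([0,1,0],[0,0,-1]))
go([.46,-.12,.34],frame([.866,.5,0],[0,0,-1]))
go([.46,-.18,.34],frame([.866,-.5,0],[0,0,-1]))
"
```

```text
clock: 3.95
eef_pos: [0.4601, -0.0617, 0.341]
ee_rot: [0.707, 0.706, 0.025, 0.025]
wrist_force: [1.1, -0.3, -0.2]
gripper_width: 0.0881
[-0.301 -0.     1.6    0.021  1.475 -1.873]
shift [ 0.17 -0.02  0.1 ] turn [ 4.03 -0.03 -0.05] | 0.2 4.0
shift [-5.83 -0.01  0.09] turn [ 3.63 -2.13 59.93] | 5.8 60.1
shift [-1.183e+01 -1.000e-02  9.000e-02] turn [  2.4   -4.23 119.89] | 11.8 120.0
```

```bash
python3 -m creep '[[[-5,0,0],[2.4,-4.2,120],1],[[-10,0,0],[2.4,-4.2,120],1],[[-11.8,0,0],[2.4,-4.2,120],1],[[-11.8,0,0],[2.4,-4.2,120],1],[[-11.8,0,0],[2.4,-4.2,120],1],[[-11.8,0,0],[2.4,-4.2,120],1],[[-11.8,0,0],[2.4,-4.2,120],1],[[-11.8,0,0],[2.4,-4.2,120],1],[[-11.8,0,0],[2.4,-4.2,120],1],[[-11.8,0,0],[2.4,-4.2,120],1],[[-11.8,0,0],[2.4,-4.2,120],1],[[-11.8,0,0],[2.4,-4.2,120],1],[[-11.8,0,0],[2.4,-4.2,120],1],[[-11.8,0,0],[2.4,-4.2,120],1]]'; python3 -c "
from mv import *
print(r.observe()['q'].round(3))
a=np.radians(70);f=np.array([.5,.866,0]);t=np.sin(a)*f-np.cos(a)*np.array([0,0,1]);G=np.array([.635,-.0365,.08])
R=frame([.866,-.5,0],t)
go(G-.15*t+[0,0,.12],R)
go(G-.10*t,R);go(G+.019*t,R)
from fk import ik
for d in((-.15,.12),(-.10,0),(.019,0)):
  A=ik(G+d[0]*t+[0,0,d[1]],R,n=4);print(A[0])
"
```

```text
clock: 5.35
eef_pos: [0.4595, -0.1805, 0.3407]
ee_rot: [0.965, -0.263, -0.0, -0.0]
wrist_force: [-0.1, -0.0, 0.1]
gripper_width: 0.0877
[-0.514  0.095  1.497  0.     1.551  0.019]
shift [ 7.94 -7.22  8.93] turn [69.99 -0.29 -0.5 ] | 14.0 70.0
shift [  7.9  -11.92  22.64] turn [69.99 -0.29 -0.5 ] | 26.8 70.0
shift [  7.8  -23.1   26.71] turn [69.99 -0.29 -0.5 ] | 36.2 70.0
(np.float64(0.7251981537443719), array([-1.03955793,  0.62845283,  1.65480185,  0.96855265,  1.69839635,
       -0.84511871]))
(np.float64(0.6538681609178023), array([-0.97078631,  0.83020315,  1.72613184,  1.01381469,  1.5101243 ,
       -1.04833481]))
(np.float64(0.5958319991233796), array([-0.79106015,  0.88785232,  1.784168  ,  1.17731708,  1.37695029,
       -1.10990404]))
```

```bash
python3 -m creep '[[[1,-1,0],[8,0,0],1],[[2,-2,1],[16,0,0],1],[[3,-3,2],[24,0,0],1],[[4,-4,4],[32,0,0],1],[[5,-5,5],[40,0,0],1],[[6,-6,6],[48,0,0],1],[[7,-7,8],[56,0,0],1],[[7.9,-7.2,8.9],[64,0,-0.5],1],[[7.9,-7.2,8.9],[70,0,-0.5],1],[[7.9,-7.2,8.9],[70,0,-0.5],1],[[7.9,-7.2,8.9],[70,0,-0.5],1]]'; cat > g.py <<'E'
from mv import *
o=r.observe();print(o['q'].round(3),o['wrist_force'].round(1),o['clock'])
a=np.radians(70);f=np.array([.5,.866,0]);t=np.sin(a)*f-np.cos(a)*np.array([0,0,1]);G=np.array([.635,-.0365,.08])
R=frame([.866,-.5,0],t)
go(G-.10*t,R);go(G+.019*t,R);go(G+.019*t+[0,0,.12],R)
E
python3 g.py
```

```text
clock: 6.45
eef_pos: [0.5638, -0.1595, 0.2509]
ee_rot: [0.791, -0.213, 0.15, -0.553]
wrist_force: [-0.4, 0.0, 0.8]
gripper_width: 0.0881
[-1.043  0.627  1.658  0.969  1.695 -0.848] [-0.4  0.   0.8] 6.45
shift [-0.03 11.19  9.22] turn [ 0.07 -0.26  0.03] | 14.5 0.3
shift [-0.08 11.17 21.12] turn [ 0.07 -0.26  0.03] | 23.9 0.3
shift [-0.06 -0.1  17.  ] turn [ 0.07 -0.26  0.03] | 17.0 0.3
```

```bash
python3 -m creep '[[[0,4,3],[0,0,0],1],[[0,8,6],[0,0,0],1],[[0,11.2,9.2],[0,0,0],1],[[0,11.2,9.2],[0,0,0],1],[[0,11.2,9.2],[0,0,0],1]]'; python3 g.py; python3 - <<'E'
from h import *
t=r.read_camera("top");s=r.read_camera("side")
a=cv2.resize(t["color"][140:240,220:360,::-1],(560,400));cv2.imwrite("pics/t3.png",a)
a=cv2.resize(s["color"][150:300,230:430,::-1],(800,600));cv2.imwrite("pics/s3.png",a)
E
```

```text
clock: 6.95
eef_pos: [0.5886, -0.1181, 0.1162]
ee_rot: [0.792, -0.212, 0.15, -0.553]
wrist_force: [-0.2, 0.5, 0.5]
gripper_width: 0.0878
[-0.971  0.825  1.728  1.016  1.508 -1.049] [-0.2  0.5  0.5] 6.95
shift [-0.07  0.19  0.06] turn [ 0.11 -0.2   0.16] | 0.2 0.3
shift [-0.11  0.17 11.96] turn [ 0.11 -0.2   0.16] | 12.0 0.3
shift [ -0.06 -11.1    7.84] turn [ 0.11 -0.2   0.16] | 13.6 0.3
```

View pics/t3.png

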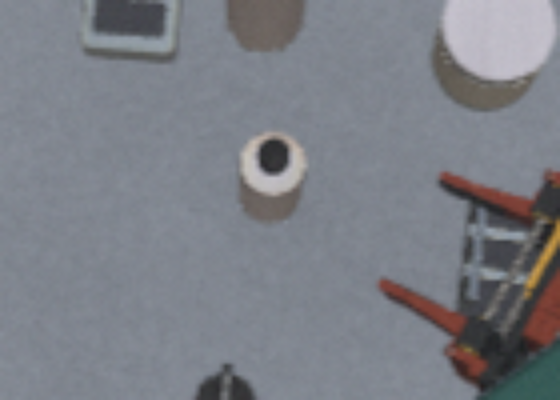

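View pics/s3.png

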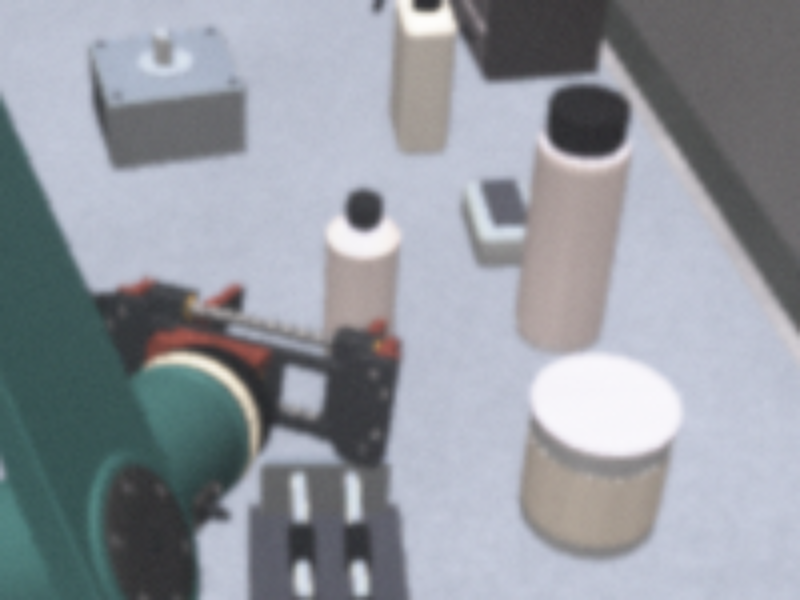

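```bash
python3 -m creep '[[[0,0,4],[0,0,0],1],[[0,0.2,8],[0,0,0],1],[[0,0.2,11],[0,0,0],1],[[0,0.2,12],[0,0,0],1],[[0,0.2,12],[0,0,0],1],[[0,0.2,12],[0,0,0],0],[[0,0.2,12],[0,0,0],0],[[0,0.2,12],[0,0,0],0],[[0,0.2,12],[0,0,0],0],[[0,0.2,12],[0,0,0],0]]' 30; python3 g.py
```

```text
clock: 8.05
eef_pos: [0.6455, -0.0235, 0.0738]
ee_rot: [0.792, -0.212, 0.152, -0.552]
wrist_force: [-0.6, 0.1, 0.8]
gripper_width: 0.0515
[-0.793  0.885  1.784  1.18   1.373 -1.114] [-0.6  0.1  0.8] 8.05
shift [-1.800e-01  1.000e-02 -1.176e+01] turn [ 0.16 -0.36  0.28] | 11.8 0.5
shift [-0.26 -0.02  0.14] turn [ 0.16 -0.36  0.28] | 0.3 0.5
shift [ -0.18 -11.29  -4.  ] turn [ 0.16 -0.36  0.28] | 12.0 0.5
```

```bash
cat > p.py <<'E'
from mv import *
import sys
o=r.observe();print(o['q'].round(3),o['wrist_force'].round(1),o['clock'])
f=np.array([.5,.866,0]);a=np.radians(70);t=np.sin(a)*f-np.cos(a)*np.array([0,0,1]);R=Ro.from_quat([.792,-.212,.152,-.552])
ya=np.radians(-8.6);yr=np.array([-np.sin(ya),np.cos(ya),0]);bed=np.array([.5645,-.296,.0744])
x=R.apply([1,0,0]);fw=np.cross([0,0,1],x);fw/=np.linalg.norm(fw)
side=np.cross([0,0,1],fw)  # = -x
def fr(x,z): return frame(x,z)
Rc=fr(side,[0,0,1]); rel=Rc.inv()*R
Rcf=fr(np.cross([0,0,1],yr),yr)   # can frame lying
R2=Rcf*rel;t2=R2.apply([0,0,1])
# actual: half way
from scipy.spatial.transform import Slerp
Rh=Slerp([0,1],Ro.concatenate([R,R2]))(0.5)
g=.08
def tgt(h): return bed+(g-.065)*yr+.019*t2+[0,0,h]
E
python3 - <<'E'
import sys;sys.path.insert(0,'.')
from p import *
print(t2)
go(o['eef_pos']+[0,0,.15],R); go((o['eef_pos']+[0,0,.18]+tgt(.14))/2,Rh); go(tgt(.10),R2); go(tgt(.02),R2)
from fk import ik
for h in(.14,.02): print(ik(tgt(h),R2,n=4)[0])
E
```

```text
[-0.793  0.885  1.784  1.18   1.373 -1.114] [-0.6  0.1  0.8] 8.05
[-0.04921082 -0.34086833 -0.93882218]
shift [  0.1  -14.08  -5.17] turn [ 0.02 -0.01  0.  ] | 15.0 0.0
shift [  3.31  -9.57 -17.8 ] turn [-44.34  -5.33 -11.  ] | 20.5 46.0
shift [  6.48   1.52 -28.02] turn [-88.7  -10.66 -22.  ] | 28.8 92.0
shift [  6.42   9.03 -25.27] turn [-88.7  -10.66 -22.  ] | 27.6 92.0
(np.float64(0.5877727475345527), array([-0.35984395,  0.3825693 ,  1.52529612, -0.37222725,  1.1806783 ,
       -0.0826913 ]))
(np.float64(0.533487546486495), array([-0.35984395,  0.51620198,  1.64240322, -0.42651245,  0.94940307,
        0.02852394]))
```

Lift first, then check.

```bash
python3 -m creep '[[[0,-3,-1.1],[0,0,0],0],[[0,-7,-2.6],[0,0,0],0],[[0,-11,-4],[0,0,0],0],[[0.1,-14.1,-5.2],[0,0,0],0],[[0.1,-14.1,-5.2],[0,0,0],0]]'; python3 - <<'E'
import sys;sys.path.insert(0,'.')
from p import *
R0=R
go((o['eef_pos']+[0,0,.02]+tgt(.14))/2,Rh); go(tgt(.12),R2); go(tgt(.02),R2)
import cv2
s=r.read_camera("side");cv2.imwrite("pics/s4.png",cv2.resize(s["color"][100:325,200:500,::-1],(800,600)))
E
```

```text
clock: 8.55
eef_pos: [0.6464, -0.0245, 0.2283]
ee_rot: [0.793, -0.21, 0.155, -0.551]
wrist_force: [-0.5, 0.3, -0.3]
gripper_width: 0.0113
[-0.793  0.621  1.766  1.145  1.485 -0.859] [-0.5  0.3 -0.3] 8.55
shift [  3.14   5.21 -12.36] turn [-44.31  -5.61 -10.7 ] | 13.8 45.9
shift [  6.22  14.17 -23.34] turn [-88.62 -11.05 -21.81] | 28.0 91.9
shift [  6.08  23.56 -19.89] turn [-88.62 -11.05 -21.81] | 31.4 91.9
```

View pics/s4.png

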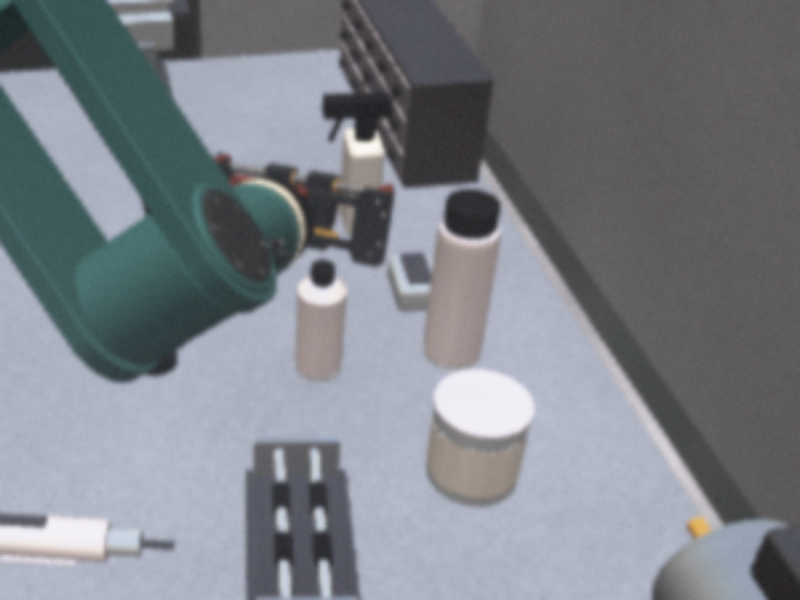

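The fingers were still closing: they move at about 75 mm/s, so 51.5 mm was a coincidence. The can still stands upright at (320,320), so I'll re-measure it and open again.

```bash
python3 -m creep '[[[0,-1,-4],[0,0,0],1],[[0,-1,-8],[0,0,0],1],[[0,-1,-12],[0,0,0],1],[[0,-1,-12],[0,0,0],1],[[0,-1,-12],[0,0,0],1],[[0,-1,-12],[0,0,0],1]]';python3 - <<'E'
from h import *
t=r.read_camera("top"); s=r.read_camera("side")
cv2.imwrite("pics/t5.png",cv2.resize(t["color"][140:240,220:360,::-1],(700,500)))
for n,c,box,z in(("top",t,(270,165,305,200),.136),("side",s,(300,190,335,210),.13)):
    u0,v0,u1,v1=box; g=c["color"][v0:v1,u0:u1].max(2); m=(g<75).astype(np.uint8)
    N,l,st,ce=cv2.connectedComponentsWithStats(m); i=1+np.argmax(st[1:,4]); print(n,st[i],ce[i]+[u0,v0],onplane(c,ce[i]+[u0,v0],z))
print(r.observe()["eef_pos"])
E
```

```text
clock: 9.2
eef_pos: [0.5901, -0.1172, 0.2756]
ee_rot: [0.792, -0.211, 0.153, -0.552]
wrist_force: [-0.5, 0.2, 0.2]
gripper_width: 0.0517
top [15 10  7  8 46] [287.89130435 178.63043478] [ 0.63365208 -0.0353404   0.136     ]
side [  0   0  32  18 374] [317.96524064 196.93582888] [ 0.63364074 -0.01202115  0.13      ]
[ 0.59019261 -0.11673264  0.27593514]
```

View pics/t5.png

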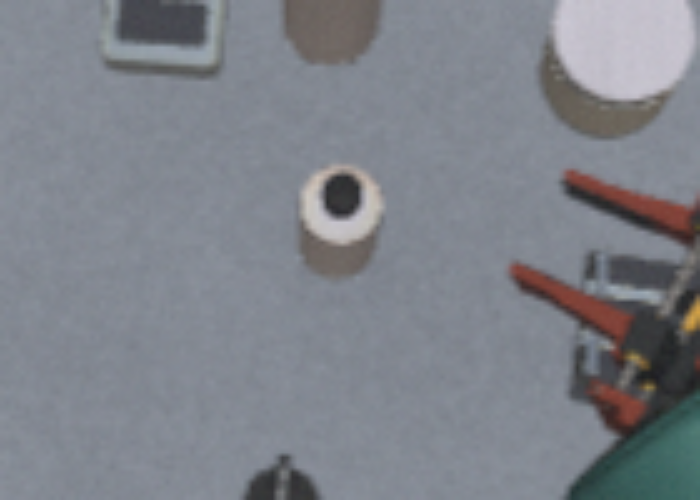

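```bash
sed -i 's/G=np.array(\[.635,-.0365,.08\])/G=np.array([.6345,-.036,.08])/' g.py; python3 g.py
```

```text
[-0.968  0.573  1.685  1.023  1.66  -0.801] [0.2 0.1 0.7] 9.3
shift [-0.35 15.25  5.4 ] turn [ 0.17 -0.34  0.43] | 16.2 0.6
shift [-0.42 15.21 17.3 ] turn [ 0.17 -0.34  0.43] | 23.0 0.6
shift [-0.31  3.95 13.16] turn [ 0.17 -0.34  0.43] | 13.7 0.6
```

```bash
python3 -m creep '[[[0,4,0],[0,0,0],1],[[0,8,1],[0,0,0],1],[[-0.3,12,3],[0,0,0],1],[[-0.4,15.2,5.4],[0,0,0],1],[[-0.4,15.2,5.4],[0,0,0],1],[[-0.4,15.2,9],[0,0,0],1],[[-0.4,15.2,13],[0,0,0],1],[[-0.4,15.2,16],[0,0,0],1],[[-0.4,15.2,17.3],[0,0,0],1],[[-0.4,15.2,17.3],[0,0,0],1],[[-0.4,15.2,17.3],[0,0,0],0],[[-0.4,15.2,17.3],[0,0,0],0],[[-0.4,15.2,17.3],[0,0,0],0],[[-0.4,15.2,17.3],[0,0,0],0],[[-0.4,15.2,17.3],[0,0,0],0],[[-0.4,15.2,17.3],[0,0,0],0],[[-0.4,15.2,17.3],[0,0,0],0],[[-0.4,15.2,17.3],[0,0,0],0]]' 30; python3 g.py;python3 - <<'E'
from h import *
t=r.read_camera("top"); s=r.read_camera("side")
cv2.imwrite("pics/t6.png",np.hstack([cv2.resize(t["color"][140:240,230:330,::-1],(390,390)),cv2.resize(s["color"][165:265,265:365,::-1],(390,390))]))
E
```

```text
clock: 11.1
eef_pos: [0.6436, -0.0205, 0.0738]
ee_rot: [0.792, -0.211, 0.153, -0.552]
wrist_force: [-0.1, -1.9, 2.4]
gripper_width: 0.0451
[-0.791  0.884  1.792  1.182  1.371 -1.122] [-0.1 -1.9  2.4] 11.1
shift [  0.06   0.06 -11.9 ] turn [ 0.14 -0.34  0.42] | 11.9 0.6
shift [-0.01  0.03  0.  ] turn [ 0.14 -0.34  0.42] | 0.0 0.6
shift [  0.09 -11.24  -4.13] turn [ 0.14 -0.34  0.42] | 12.0 0.6
```

View pics/t6.png

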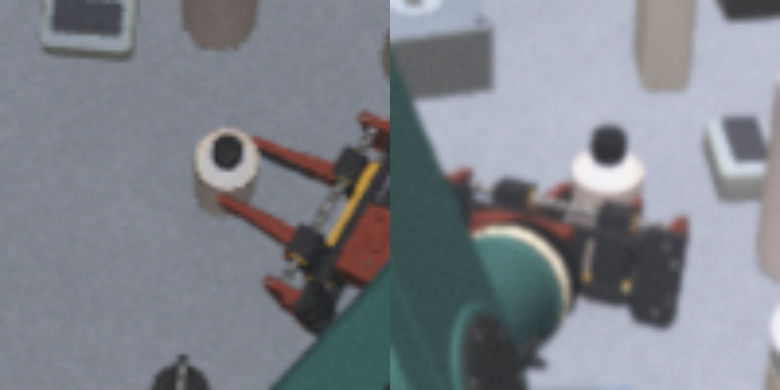

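```bash
python3 - <<'E'
from h import *
t=r.read_camera("top"); s=r.read_camera("side")
print("tips mid",onplane(t,(290.6,184),.075),onplane(t,(285.9,190.8),.075),onplane(t,(295.4,177.2),.075))
print(r.observe()["eef_pos"],r.observe()["gripper_width"])
for n,c,box,z in(("top",t,(270,165,305,200),.136),("side",s,(308,190,335,210),.13)):
    u0,v0,u1,v1=box; g=c["color"][v0:v1,u0:u1].max(2); m=(g<75).astype(np.uint8)
    N,l,st,ce=cv2.connectedComponentsWithStats(m); i=1+np.argmax(st[1:,4]); print(n,st[i],ce[i]+[u0,v0],onplane(c,ce[i]+[u0,v0],z))
E
```

```text
tips mid [ 0.6316868  -0.04571994  0.075     ] [ 0.6092229  -0.03055561  0.075     ] [ 0.65427433 -0.06128944  0.075     ]
[ 0.6436132  -0.02047145  0.07378985] 0.04572681183024034
top [15 10  7  8 48] [287.79166667 178.5       ] [ 0.63406803 -0.03503318  0.136     ]
side [10  9  7  7 46] [320.80434783 201.95652174] [ 0.63650442 -0.03724588  0.13      ]
```

```bash
python3 -m creep '[[[0,-2,-0.7],[0,0,0],0],[[0,-4,-1.4],[0,0,0],0],[[0,-6,-2.1],[0,0,0],0],[[0,-6,-2.1],[0,0,0],0]]'; python3 - <<'E'
from h import *
t=r.read_camera("top"); s=r.read_camera("side")
cv2.imwrite("pics/t7.png",np.hstack([cv2.resize(t["color"][140:240,230:330,::-1],(390,390)),cv2.resize(s["color"][145:245,265:365,::-1],(390,390))]))
E
```

```text
clock: 11.7
eef_pos: [0.6441, -0.0198, 0.1385]
ee_rot: [0.793, -0.21, 0.154, -0.551]
wrist_force: [-0.8, -0.8, -3.0]
gripper_width: 0.0455
```

View pics/t7.png

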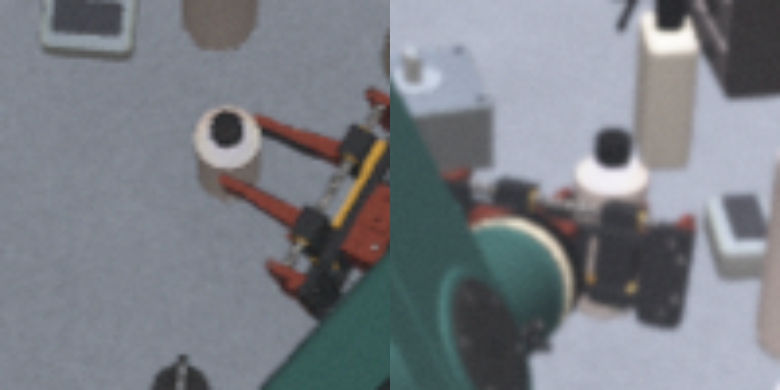

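```bash
sed -i 's/from_quat(\[.792,-.212,.152,-.552\])/from_quat([.793,-.210,.154,-.551])/' p.py; python3 - <<'E'
import sys;sys.path.insert(0,'.')
from p import *
p0=o['eef_pos']
for k in (.25,.5,.75,1):
  Rk=Slerp([0,1],Ro.concatenate([R,R2]))(k)
  go((p0+[0,0,.09])*(1-k)+k*tgt(.13)+[0,0,.05*4*k*(1-k)],Rk)
go(tgt(.02),R2)
E
```

```text
[-0.79   0.771  1.798  1.165  1.409 -1.022] [ 0.7 -0.1 -2.9] 11.8
shift [  1.8   -8.67 -10.42] turn [-22.11  -2.67  -5.68] | 13.7 23.0
shift [  3.49  -6.55 -16.85] turn [-44.27  -5.42 -11.19] | 18.4 46.0
shift [  5.16  -2.08 -22.42] turn [-66.44  -8.16 -16.7 ] | 23.1 69.0
shift [  6.8    4.73 -27.12] turn [-88.6  -10.91 -22.2 ] | 28.4 92.0
shift [  6.7   15.05 -23.31] turn [-88.6  -10.91 -22.2 ] | 28.5 92.0
```

```bash
python3 -m creep '[[[0.5,-4,-3],[-2,0,0],0],[[1,-7,-6],[-8,-1,-2],0],[[1.8,-8.7,-10.4],[-15,-2,-4],0],[[1.8,-8.7,-10.4],[-22.1,-2.7,-5.7],0],[[2.6,-7.6,-13.6],[-30,-3.6,-7.5],0],[[3.2,-7,-15.5],[-37,-4.5,-9.3],0],[[3.5,-6.5,-16.8],[-44.3,-5.4,-11.2],0],[[4,-5,-18.5],[-52,-6.3,-13],0],[[4.6,-3.5,-20.5],[-59,-7.2,-14.8],0],[[5.2,-2.1,-22.4],[-66.4,-8.2,-16.7],0],[[5.7,0,-24],[-74,-9.1,-18.6],0],[[6.3,2.5,-25.6],[-81,-10,-20.4],0],[[6.8,4.7,-27.1],[-88.6,-10.9,-22.2],0],[[6.8,4.7,-27.1],[-88.6,-10.9,-22.2],0],[[6.8,4.7,-27.1],[-88.6,-10.9,-22.2],0]]'; python3 - <<'E'
import sys;sys.path.insert(0,'.')
from p import *
go(tgt(.13),R2);go(tgt(.03),R2);go(tgt(0),R2)
from h import *
t=r.read_camera("top"); s=r.read_camera("side")
cv2.imwrite("pics/t8.png",np.hstack([cv2.resize(t["color"][150:270,300:420,::-1],(390,390)),cv2.resize(s["color"][205:355,240:390,::-1],(390,390))]))
E
```

```text
clock: 13.3
eef_pos: [0.5656, -0.2857, 0.185]
ee_rot: [0.983, -0.067, -0.013, 0.173]
wrist_force: [-0.6, 0.3, 0.1]
gripper_width: 0.0006
[-0.359  0.393  1.539 -0.373  1.16  -0.081] [-0.6  0.3  0.1] 13.3
shift [ 0.06  0.24 -0.08] turn [-0.25  0.15  0.1 ] | 0.3 0.3
shift [ 0.09 -3.18  9.32] turn [-0.25  0.15  0.1 ] | 9.8 0.3
shift [ 0.09 -4.2  12.14] turn [-0.25  0.15  0.1 ] | 12.8 0.3
```

View pics/t8.png

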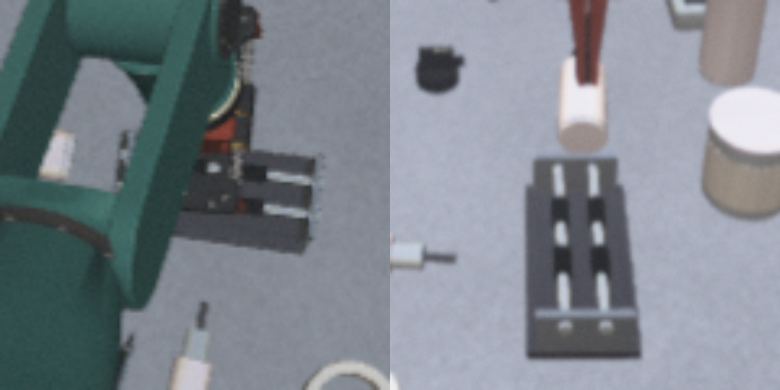

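The can slipped out. I need to see where it is now.

```bash
python3 - <<'E'
from h import *
t=r.read_camera("top"); s=r.read_camera("side");print(r.observe()["clock"])
cv2.imwrite("pics/t9.png",np.hstack([cv2.resize(t["color"][100:300,220:420,::-1],(400,400)),cv2.resize(s["color"][155:355,230:430,::-1],(400,400))]))
E
```

```text
13.5
```

View pics/t9.png

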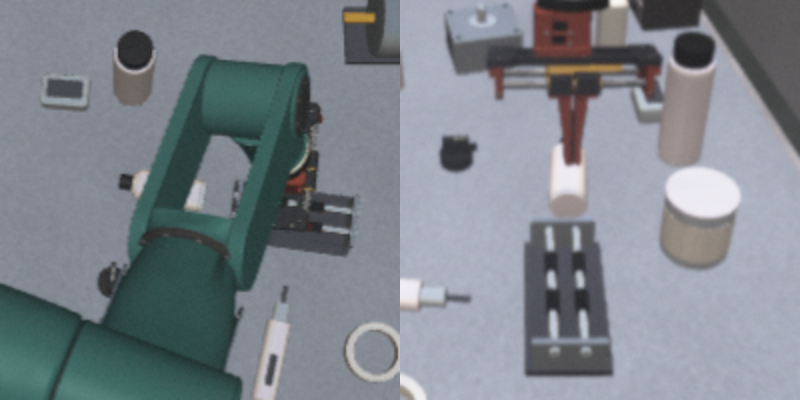

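```bash
python3 - <<'E'
from h import *
t=r.read_camera("top"); s=r.read_camera("side")
print(-t["R"].T@t["t"])
a=onplane(t,(315.7,211.2),.116);b=onplane(t,(331.2,184.5),.116);print(a,b,(a+b)/2,np.linalg.norm(a-b))
from mv import *
o=r.observe();print(o["eef_pos"],proj(s,[o["eef_pos"]]))
cv2.imwrite("pics/s9.png",cv2.resize(s["color"][170:270,265:390,::-1],(750,600)))
E
```

```text
[0.23725284 0.00810704 1.66518919]
[ 0.53495786 -0.12175672  0.116     ] [ 0.62021056 -0.17150566  0.116     ] [ 0.57758421 -0.14663119  0.116     ] 0.09870653637855373
[ 0.56632609 -0.28815672  0.18785665] [[314.32822395 249.1576584 ]]
```

View pics/s9.png

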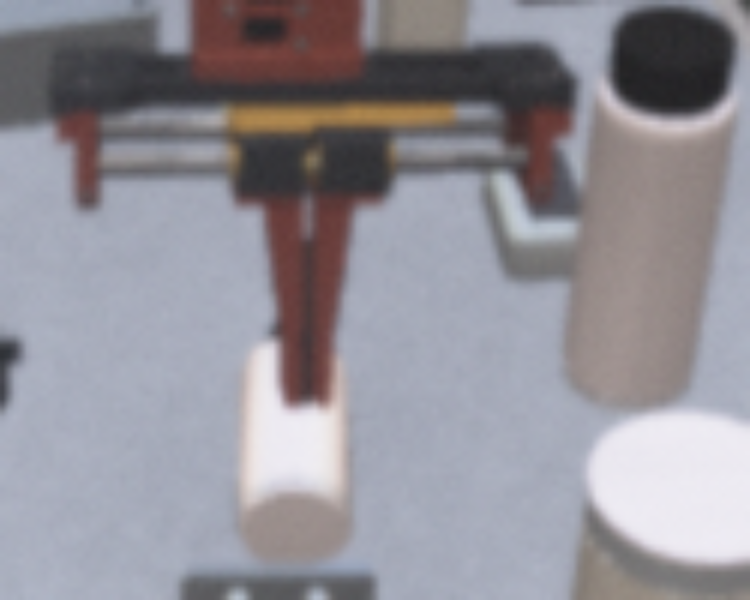

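```bash
python3 - <<'E'
from h import *
from mv import *
t=r.read_camera("top"); s=r.read_camera("side")
o=r.observe();tt=Ro.from_quat(o["ee_rot"]).apply([0,0,1])
for d in(0,.02,.03,.04): print(d,proj(s,[o["eef_pos"]-d*tt]))
base=onplane(s,(265+(297+.5)/6-.5,170+(527.5)/6-.5),.026);cap=onplane(t,(279.5,191),.026)
print(base,cap,cap-base,np.linalg.norm(cap-base),np.degrees(np.arctan2((cap-base)[1],(cap-base)[0])))
cv2.imwrite("pics/t10.png",cv2.resize(t["color"][170:220,265:335,::-1],(770,550)))
E
```

```text
0 [[314.19713028 249.19995919]]
0.02 [[314.27686977 240.66610165]]
0.03 [[314.31702517 236.35618116]]
0.04 [[314.35737211 232.01726127]]
[ 0.59907179 -0.14672315  0.026     ] [ 0.61996082 -0.01060024  0.026     ] [0.02088903 0.13612291 0.        ] 0.13771637281650007 81.27561410977519
```

View pics/t10.png

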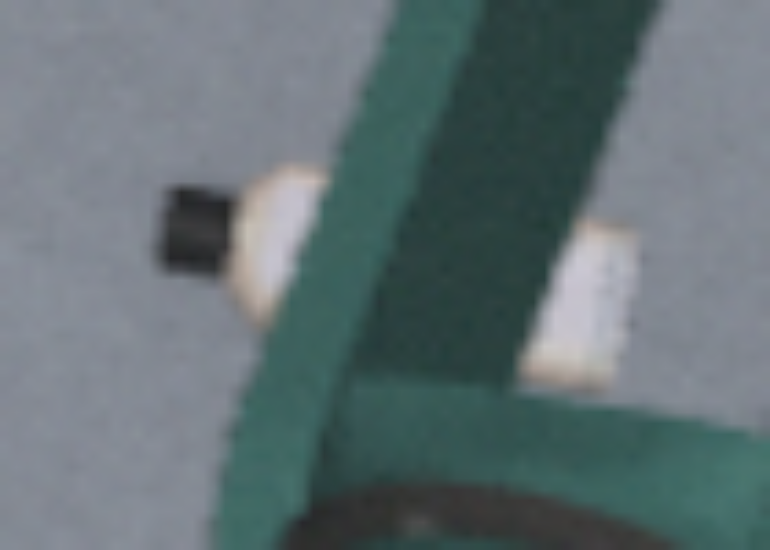

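```bash
cat > k.py <<'E'
from mv import *
o=r.observe();print(o['q'].round(3),o['wrist_force'].round(1),o['clock'],o['eef_pos'].round(4),o['gripper_width'])
a=np.radians(-8.6);RD=frame([np.cos(a),np.sin(a),0],[0,0,-1])
E
python3 - <<'E'
from k import *
go([.609,-.0825,.13],RD);go([.609,-.0825,-.019],RD)
from fk import ik
for z in(.13,-.019):print(ik(np.array([.609,-.0825,z]),RD,n=4)[0])
E
```

```text
[-0.36   0.39   1.538 -0.376  1.159 -0.079] [-0.4 -0.8 -1.2] 13.7 [ 0.5661 -0.2879  0.1875] 0.0003385608264318972
shift [  1.41 -21.63  -1.83] turn [20.2  -0.2   0.65] | 21.8 20.2
shift [  1.38 -26.78  12.16] turn [20.2  -0.2   0.65] | 29.4 20.2
(np.float64(0.8323126052061343), array([-2.46996749e-01,  4.37364744e-01,  1.54768739e+00, -5.15740456e-10,
        1.15654052e+00, -9.68984325e-02]))
(np.float64(0.6562109271505454), array([-2.46996752e-01,  6.23101652e-01,  1.66228008e+00,  8.43845719e-09,
        8.56210927e-01, -9.68984444e-02]))
```

```bash
python3 -m creep '[[[0,-4,-2],[4,0,0],1],[[0,-8,-2],[8,0,0],1],[[0,-12,-2],[12,0,0],1],[[1,-16,-2],[16,0,0],1],[[1.4,-20,-2],[20,0,0.6],1],[[1.4,-21.6,-1.8],[20.2,0,0.6],1],[[1.4,-21.6,-1.8],[20.2,0,0.6],1],[[1.4,-21.6,-1.8],[20.2,0,0.6],1],[[1.4,-21.6,-1.8],[20.2,0,0.6],1],[[1.4,-21.6,-1.8],[20.2,0,0.6],1],[[1.4,-21.6,-1.8],[20.2,0,0.6],1]]'; python3 - <<'E'
from k import *
go([.609,-.0825,.04],RD);go([.609,-.0825,-.019],RD)
from h import *
t=r.read_camera("top"); s=r.read_camera("side")
cv2.imwrite("pics/t11.png",np.hstack([cv2.resize(t["color"][140:240,250:350,::-1],(400,400)),cv2.resize(s["color"][170:270,270:370,::-1],(400,400))]))
E
```

```text
clock: 14.8
eef_pos: [0.6091, -0.0836, 0.1304]
ee_rot: [0.997, -0.074, 0.002, 0.0]
wrist_force: [-0.6, 0.2, -0.4]
gripper_width: 0.0847
[-0.249  0.435  1.551  0.     1.152 -0.1  ] [-0.6  0.2 -0.4] 14.8 [ 0.6091 -0.0836  0.1304] 0.0847220168109033
shift [-0.06 -0.11  9.04] turn [ 0.02 -0.24  0.06] | 9.0 0.3
shift [-0.09 -0.11 14.94] turn [ 0.02 -0.24  0.06] | 14.9 0.3
```

View pics/t11.png

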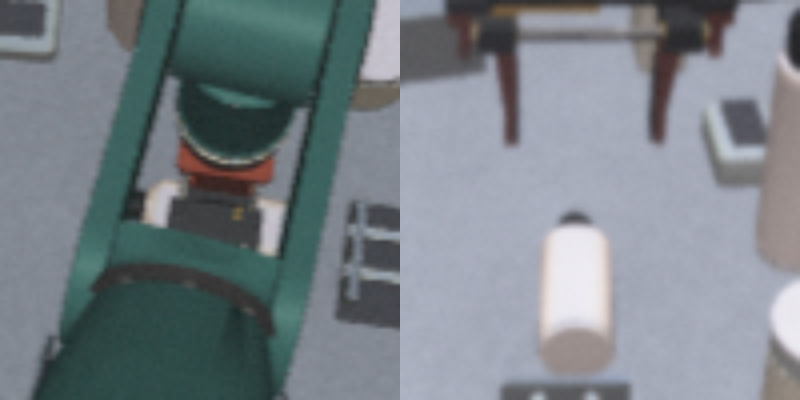

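```bash
python3 -m creep '[[[0,0,4],[0,0,0],1],[[0,0,8],[0,0,0],1],[[0,0,11],[0,0,0],1],[[0,0,13],[0,0,0],1],[[0,0,13.5],[0,0,0],1],[[0,0,13.5],[0,0,0],1]]'; python3 - <<'E'
from k import *
go([.609,-.0825,-.019],RD)
from h import *
s=r.read_camera("side")
T=Ro.from_quat(o["ee_rot"]).apply([0,0,1])
for d in(.02,.03,.04): print(proj(s,[o["eef_pos"]-d*T]))
cv2.imwrite("pics/s12.png",cv2.resize(s["color"][170:270,270:370,::-1],(600,600)))
E
```

```text
clock: 15.5
eef_pos: [0.609, -0.0834, -0.0053]
ee_rot: [0.997, -0.075, 0.001, 0.0]
wrist_force: [-0.2, -0.1, 1.1]
gripper_width: 0.0878
[-0.249  0.603  1.657  0.     0.879 -0.1  ] [-0.2 -0.1  1.1] 15.5 [ 0.609  -0.0834 -0.0053] 0.08783167003735506
shift [-0.02 -0.09  1.37] turn [ 0.   -0.14  0.05] | 1.4 0.2
[[313.05101608 244.84074402]]
[[313.14856632 242.21147244]]
[[313.24712131 239.55433361]]
```

View pics/s12.png

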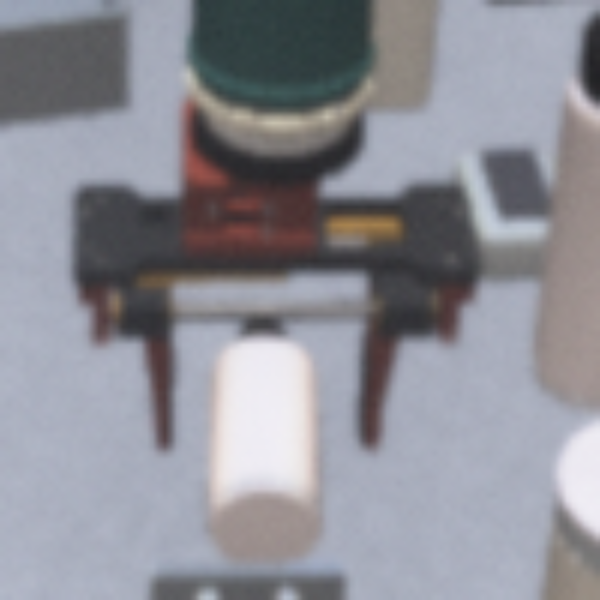

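```bash
python3 -m creep '[[[0,0,0.5],[0,0,0],1],[[0,0,1],[0,0,0],1],[[0,0,1],[0,0,0],1],[[0,0,1],[0,0,0],0],[[0,0,1],[0,0,0],0],[[0,0,1],[0,0,0],0],[[0,0,1],[0,0,0],0],[[0,0,1],[0,0,0],0],[[0,0,1],[0,0,0],0],[[0,0,1],[0,0,0],0],[[0,0,1],[0,0,0],0]]' 30; python3 k.py
```

```text
clock: 16.65
eef_pos: [0.6098, -0.0836, -0.0143]
ee_rot: [0.997, -0.074, 0.002, 0.0]
wrist_force: [-2.0, 0.5, 0.7]
gripper_width: 0.0521
[-0.249  0.616  1.662  0.     0.86  -0.1  ] [-2.   0.5  0.7] 16.65 [ 0.6098 -0.0836 -0.0143] 0.052104848459587766
```

```bash
python3 - <<'E'
from k import *
go([.609,-.084,.12],RD);go([.5645,-.296,.13],RD);go([.5645,-.296,.06],RD);go([.5645,-.296,.0341],RD)
E
```

```text
[-0.249  0.616  1.662  0.     0.86  -0.1  ] [-2.   0.5  0.7] 16.65 [ 0.6098 -0.0836 -0.0143] 0.052104848459587766
shift [ -0.02   0.05 -13.43] turn [ 0.02 -0.23  0.06] | 13.4 0.2
shift [ -1.27  21.68 -14.43] turn [ 0.02 -0.23  0.06] | 26.1 0.2
shift [-1.29 21.68 -7.43] turn [ 0.02 -0.23  0.06] | 23.0 0.2
shift [-1.3  21.68 -4.84] turn [ 0.02 -0.23  0.06] | 22.2 0.2
```

```bash
python3 -m creep '[[[0,0,-3],[0,0,0],0],[[0,0,-7],[0,0,0],0],[[0,0,-11],[0,0,0],0],[[0,1,-13.5],[0,0,0],0],[[0,1,-13.5],[0,0,0],0]]'; python3 - <<'E'
from k import *
go([.5645,-.296,.13],RD);go([.5645,-.296,.06],RD)
from h import *
s=r.read_camera("side")
cv2.imwrite("pics/s13.png",cv2.resize(s["color"][170:270,270:370,::-1],(600,600)))
E
```

```text
clock: 17.15
eef_pos: [0.6108, -0.0949, 0.1244]
ee_rot: [0.997, -0.075, 0.006, 0.001]
wrist_force: [1.7, -0.1, -2.5]
gripper_width: 0.0517
[-0.266  0.442  1.556 -0.     1.132 -0.116] [ 1.7 -0.1 -2.5] 17.15 [ 0.6108 -0.0949  0.1244] 0.05168416836866652
shift [-1.57 20.58 -0.55] turn [ 0.09 -0.67  0.03] | 20.6 0.7
shift [-1.65 20.57  6.45] turn [ 0.09 -0.67  0.03] | 21.6 0.7
```

View pics/s13.png

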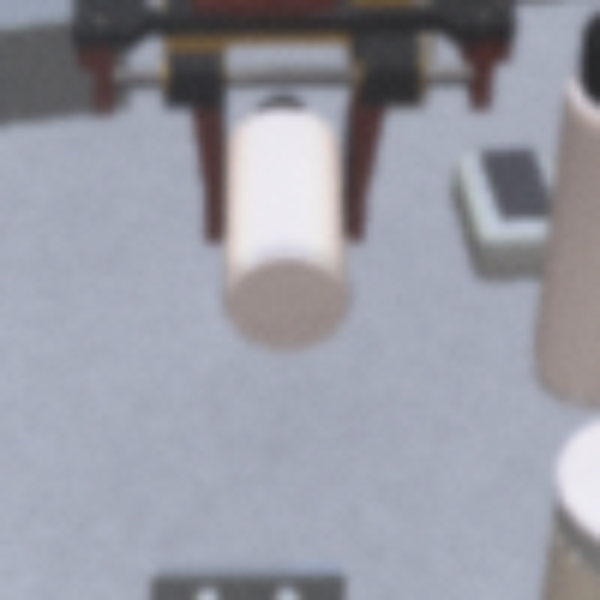

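```bash
python3 -m creep '[[[0,4,-0.5],[0,0,0],0],[[-0.5,8,-0.5],[0,0,0],0],[[-1,12,-0.5],[0,0,0],0],[[-1.3,16,-0.5],[0,0,0],0],[[-1.6,20,-0.5],[0,-0.6,0],0],[[-1.6,20.6,2],[0,-0.6,0],0],[[-1.6,20.6,5],[0,-0.6,0],0],[[-1.6,20.6,6.5],[0,-0.6,0],0],[[-1.6,20.6,6.5],[0,-0.6,0],0]]'; python3 - <<'E'
from k import *
go([.5645,-.296,.0341],RD)
from h import *
s=r.read_camera("side");t=r.read_camera("top")
cv2.imwrite("pics/s14.png",np.hstack([cv2.resize(t["color"][160:260,310:410,::-1],(390,390)),cv2.resize(s["color"][235:345,260:370,::-1],(390,390))]))
E
```

```text
clock: 18.1
eef_pos: [0.5597, -0.2928, 0.0523]
ee_rot: [0.997, -0.075, -0.005, -0.002]
wrist_force: [-1.1, 0.8, -3.2]
gripper_width: 0.0517
[-0.59   0.553  1.566 -0.002  1.034 -0.44 ] [-1.1  0.8 -3.2] 18.1 [ 0.5597 -0.2928  0.0523] 0.05172871366105162
shift [0.54 0.25 1.82] turn [-0.19  0.61  0.02] | 1.9 0.6
```

View pics/s14.png

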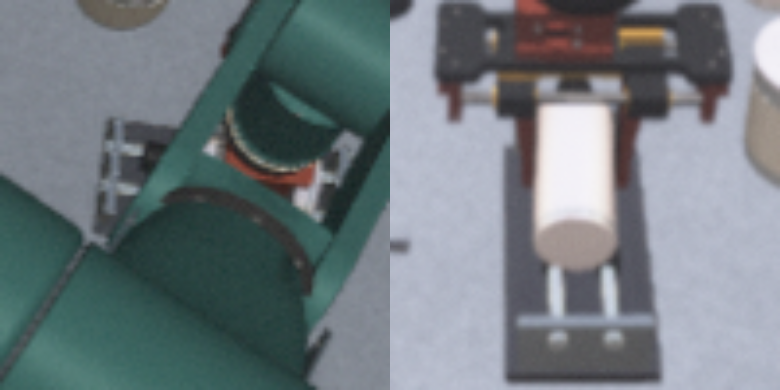

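```bash
python3 -m creep '[[[0.4,0.2,0.3],[0,0.5,0],0],[[0.5,0.2,0.7],[0,0.6,0],0],[[0.5,0.2,1.1],[0,0.6,0],0],[[0.5,0.2,1.4],[0,0.6,0],0],[[0.5,0.2,1.4],[0,0.6,0],0]]'; python3 - <<'E'
from k import *
go([.5645,-.296,.0341],RD)
from h import *
s=r.read_camera("side");cv2.imwrite("pics/s15.png",cv2.resize(s["color"][255:345,270:360,::-1],(600,600)))
# predicted image of can ends/center at lying position for check
ya=np.radians(-8.6);yr=np.array([-np.sin(ya),np.cos(ya),0]);c=o["eef_pos"]+[0,0,.0403]
print(proj(s,[c-.065*yr,[.5645-.065*yr[0],-.296-.065*yr[1],.0744]]))
E
```

```text
clock: 18.7
eef_pos: [0.5669, -0.2969, 0.0416]
ee_rot: [0.997, -0.074, 0.003, -0.0]
wrist_force: [-0.4, 0.4, -3.0]
gripper_width: 0.0516
[-0.592  0.568  1.57   0.003  1.    -0.445] [-0.4  0.4 -3. ] 18.7 [ 0.5669 -0.2969  0.0416] 0.05156800138465038
shift [-0.25 -0.06  0.75] turn [-0.04 -0.3   0.06] | 0.8 0.3
[[315.14910587 307.28816103]
 [313.90887027 309.30437571]]
```

View pics/s15.png

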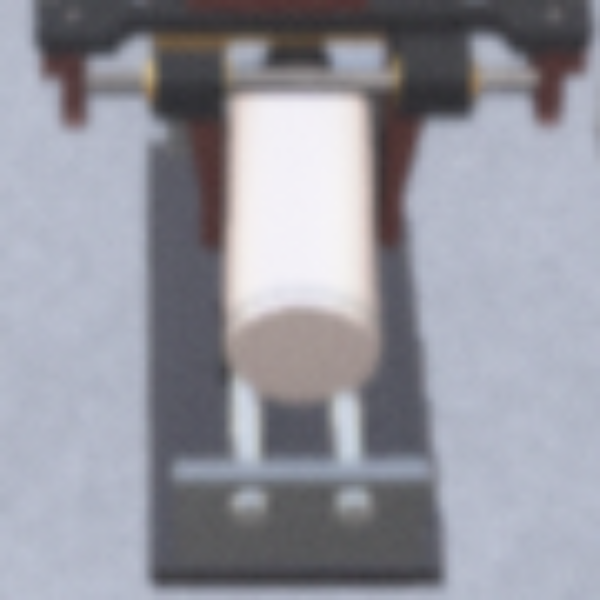

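```bash
python3 -m creep '[[[-0.2,0,0.2],[0,0,0],0],[[-0.2,0,0.4],[0,0,0],0],[[-0.2,0,0.6],[0,0,0],0],[[-0.2,0,0.8],[0,0,0],0],[[-0.2,0,0.8],[0,0,0],0]]'; python3 k.py
```

```text
clock: 19.25
eef_pos: [0.565, -0.297, 0.0349]
ee_rot: [0.997, -0.074, 0.003, 0.0]
wrist_force: [-3.4, 0.6, 5.8]
gripper_width: 0.0516
[-0.594  0.574  1.579  0.003  0.984 -0.446] [-3.4  0.6  5.8] 19.25 [ 0.565  -0.297   0.0349] 0.05162717131533385
```

```bash
python3 -m creep '[[[-0.1,0,-0.05],[0,0,0],0],[[-0.1,0,-0.05],[0,0,0],0.7],[[-0.1,0,-0.05],[0,0,0],0.8],[[-0.1,0,-0.05],[0,0,0],0.9],[[-0.1,0,-0.05],[0,0,0],0.9],[[-0.1,0,-0.05],[0,0,0],0.9],[[-0.1,0,-0.05],[0,0,0],0.9],[[-0.1,0,-2],[0,0,0],0.9],[[-0.1,0,-5],[0,0,0],0.9],[[-0.1,0,-9],[0,0,0],0.9],[[-0.1,0,-12],[0,0,0],0.9]]'; python3 - <<'E'
from k import *
from h import *
s=r.read_camera("side");cv2.imwrite("pics/s16.png",cv2.resize(s["color"][215:345,250:380,::-1],(600,600)))
E
```

```text
clock: 20.35
eef_pos: [0.5638, -0.297, 0.1569]
ee_rot: [0.997, -0.074, 0.003, 0.0]
wrist_force: [1.0, 0.0, -0.0]
gripper_width: 0.0791
[-0.595  0.438  1.472  0.003  1.225 -0.447] [ 1.  0. -0.] 20.35 [ 0.5638 -0.297   0.1569] 0.0790932424421234
```

View pics/s16.png

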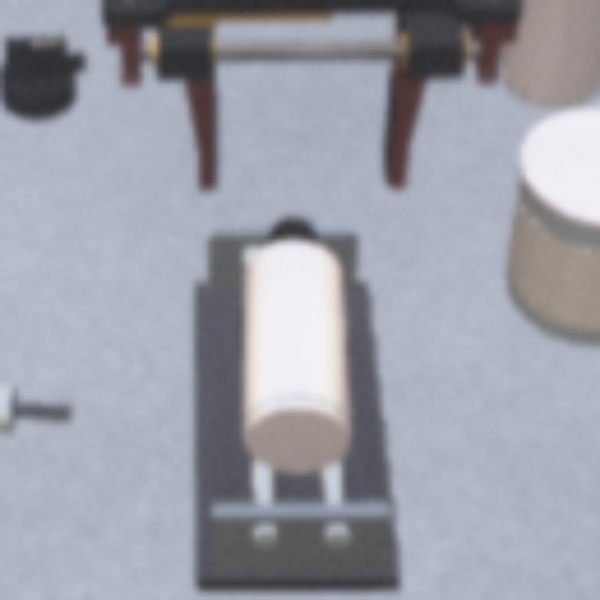

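```bash
cat > n.py <<'E'
from mv import *
o=r.observe();print(o['q'].round(3),o['wrist_force'].round(1),o['clock'],o['eef_pos'].round(4),o['gripper_width'])
def RZ(az):
    a=np.radians(az);return frame([np.cos(a),np.sin(a),0],[0,0,-1])
E
python3 - <<'E'
from n import *
go([.4568,.0015,.17],RZ(84));go([.5,-.15,.17],RZ(40))
from fk import ik
print(ik(np.array([.4568,.0015,0]),RZ(84),n=4)[0]);print(ik(np.array([.53,.288,.08]),RZ(94.7),n=4)[0])
E
```

```text
[-0.595  0.433  1.466  0.003  1.228 -0.447] [ 1.4 -0.2  3. ] 20.4 [ 0.5664 -0.2987  0.1621] 0.0792284996967021
shift [-15.28 -28.06  -1.11] turn [  0.81  -0.44 -92.53] | 32.0 92.5
shift [ -8.76 -13.72  -0.96] turn [  0.54  -0.65 -48.53] | 16.3 48.5
(np.float64(0.37167881039698525), array([-1.48125196e-01,  4.42895872e-01,  2.00832119e+00, -2.92038961e-12,
        6.90375592e-01, -1.61420177e+00]))
(np.float64(0.7585005146862069), array([ 3.83284021e-01,  4.79103463e-01,  1.62149949e+00,  1.54217548e-08,
        1.04098976e+00, -1.26954280e+00]))
```

```bash
python3 -m creep '[[[-1,-2,-3],[0,0,-8],1],[[-3,-5,-3],[0,0,-16],1],[[-5,-9,-3],[0,0,-24],1],[[-7,-12,-2],[0,0,-32],1],[[-9,-16,-2],[0,0,-40],1],[[-11,-20,-1],[0,0,-48],1],[[-13,-23,-1],[0,0,-56],1],[[-14,-26,-1],[0,0,-64],1],[[-15.3,-28,-1],[0,0,-72],1],[[-15.3,-28,-1],[0,0,-80],1],[[-15.3,-28,-1],[0.8,-0.4,-88],1],[[-15.3,-28,-1],[0.8,-0.4,-92.5],1],[[-15.3,-28,-1],[0.8,-0.4,-92.5],1]]'; python3 - <<'E'
from n import *
go([.4568,.0015,.05],RZ(84));go([.4568,.0015,0.0],RZ(84))
from h import *
s=r.read_camera("side");t=r.read_camera("top")
cv2.imwrite("pics/s17.png",np.hstack([cv2.resize(t["color"][170:270,310:410,::-1],(390,390)),cv2.resize(s["color"][170:270,200:300,::-1],(390,390))]))
E
```

```text
clock: 21.7
eef_pos: [0.4565, 0.001, 0.1689]
ee_rot: [0.743, 0.669, 0.0, 0.0]
wrist_force: [-0.1, 1.0, -0.7]
gripper_width: 0.0878
[-0.15   0.176  1.836  0.     1.129 -1.616] [-0.1  1.  -0.7] 21.7 [0.4565 0.001  0.1689] 0.08777557478852249
shift [5.000e-02 1.000e-02 1.189e+01] turn [ 0.04 -0.01  0.02] | 11.9 0.0
shift [5.000e-02 1.000e-02 1.689e+01] turn [ 0.04 -0.01  0.02] | 16.9 0.0
```

View pics/s17.png

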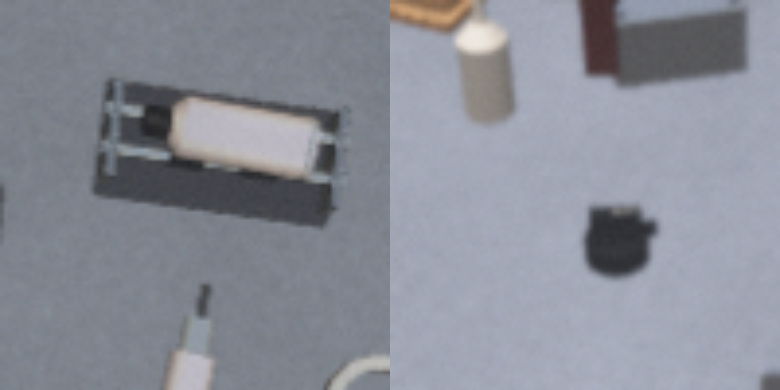

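```bash
python3 -m creep '[[[0,0,4],[0,0,0],1],[[0,0,8],[0,0,0],1],[[0,0,12],[0,0,0],1],[[0,0,14.5],[0,0,0],1],[[0,0,15.5],[0,0,0],1],[[0,0,15.5],[0,0,0],1]]'; python3 - <<'E'
from n import *
go([.4568,.0015,0.0],RZ(84))
from h import *
s=r.read_camera("side");t=r.read_camera("top")
ya=np.radians(-8.6);yr=np.array([-np.sin(ya),np.cos(ya),0])
for q in((346.4,200.8),(391.5,209.2)): print("can ends along y",(onplane(t,q,.0744)-[.5645,-.296,.0744])@yr,(onplane(t,q,.0744)-[.5645,-.296,.0744])@np.array([yr[1],-yr[0],0]))
cv2.imwrite("pics/s18.png",cv2.resize(s["color"][190:260,220:300,::-1],(800,700))[:600])
E
```

```text
clock: 22.4
eef_pos: [0.4556, 0.0011, 0.013]
ee_rot: [0.744, 0.668, -0.001, -0.001]
wrist_force: [-0.4, 0.6, 1.6]
gripper_width: 0.0878
[-0.15   0.418  2.     0.     0.726 -1.612] [-0.4  0.6  1.6] 22.4 [0.4556 0.0011 0.013 ] 0.08784632027882659
shift [0.06 0.12 1.3 ] turn [-0.12 -0.02 -0.23] | 1.3 0.3
can ends along y 0.07314525171708866 0.0015890608363212846
can ends along y -0.07276475957639073 -0.003711478657250974
```

View pics/s18.png

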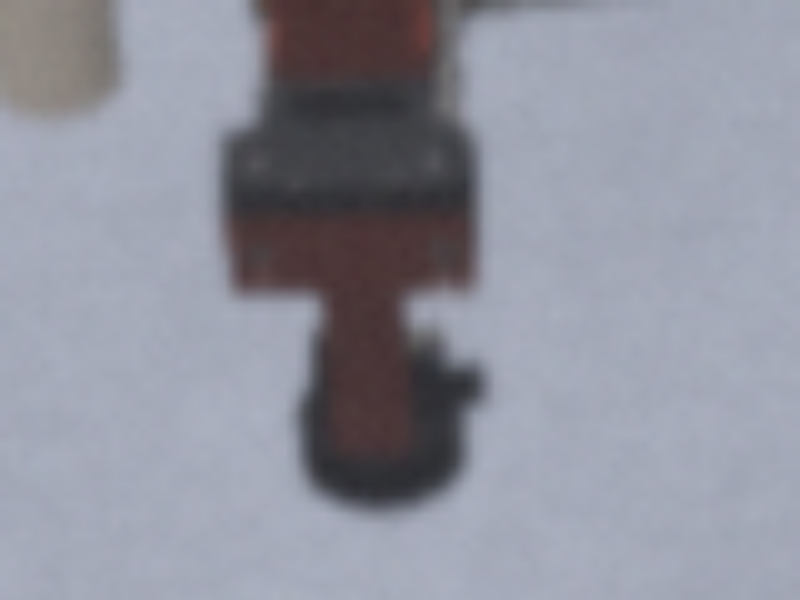

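```bash
python3 - <<'E'
from n import *
from h import *
s=r.read_camera("side")
R=Ro.from_quat(o["ee_rot"]);x=R.apply([1,0,0]);
for f in(.044,.054): 
  for dx in(-.01,0.01):
    print("finger corner",f,dx,((proj(s,[o["eef_pos"]-f*x+R.apply([0,dx,0])+[0,0,.029]])[0]-[220,190]+.5)*10))
print("knob",(proj(s,[[.4568,.0015,.01],[.4568-.025,.0015,.01],[.4568+.025,.0015,.01]])-[220,190]+.5)*10)
E
```

```text
[-0.15   0.415  1.998  0.     0.727 -1.613] [ 0.3  0.1 -0.2] 22.5 [0.4574 0.0008 0.0146] 0.08814199820098846
finger corner 0.044 -0.01 [338.7269701 440.496792 ]
finger corner 0.044 0.01 [408.71444131 438.40430392]
finger corner 0.054 -0.01 [337.59630833 463.17746975]
finger corner 0.054 0.01 [408.07004618 461.06350925]
knob [[381.42193839 429.70256228]
 [298.06601946 437.86835106]
 [464.42139613 421.5699814 ]]
```

```bash
python3 -m creep '[[[0,0,0.8],[0,0,0],1],[[0,0,1.6],[0,0,0],1],[[0,0,1.9],[0,0,0],1],[[0,0,1.9],[0,0,0],0],[[0,0,1.9],[0,0,0],0],[[0,0,1.9],[0,0,0],0],[[0,0,1.9],[0,0,0],0],[[0,0,1.9],[0,0,0],0],[[0,0,1.9],[0,0,0],0],[[0,0,1.9],[0,0,0],0],[[0,0,1.9],[0,0,0],0],[[0,0,1.9],[0,0,0],0],[[0,0,1.9],[0,0,0],0],[[0,0,1.9],[0,0,0],0],[[0,0,1.9],[0,0,0],0]]' 45; python3 n.py
```

```text
clock: 24.05
eef_pos: [0.4578, 0.0008, -0.004]
ee_rot: [0.744, 0.668, 0.001, 0.001]
wrist_force: [-0.4, 0.4, 0.4]
gripper_width: 0.0135
[-1.500e-01  4.510e-01  2.011e+00  1.000e-03  6.770e-01 -1.613e+00] [-0.4  0.4  0.4] 24.05 [ 0.4578  0.0008 -0.004 ] 0.013458872982407713
```

```bash
python3 -m creep '[[[0,0,-2],[0,0,0],0],[[0,0,-6],[0,0,0],0],[[0,0,-10],[0,0,0],0],[[0,0,-13.5],[0,0,0],0],[[0,0,-13.5],[0,0,0],0]]'; python3 - <<'E'
from n import *
go([.531,.288,.135],RZ(94.7))
E
```

```text
clock: 24.55
eef_pos: [0.461, 0.0003, 0.1352]
ee_rot: [0.744, 0.668, 0.004, 0.004]
wrist_force: [1.5, -0.0, -0.5]
gripper_width: 0.0136
[-0.15   0.219  1.879  0.     1.032 -1.613] [ 1.5 -0.  -0.5] 24.55 [4.610e-01 3.000e-04 1.352e-01] 0.01364932492088849
shift [29.35  3.86  0.06] turn [  0.66   0.07 -10.88] | 29.6 10.9
```

```bash
python3 -m creep '[[[3,0.5,0],[0,0,-2],0],[[7,1,0],[0,0,-4],0],[[11,1.5,0],[0,0,-6],0],[[15,2,0],[0,0,-8],0],[[19,2.5,0],[0,0,-10],0],[[23,3,0],[0.6,0,-10.9],0],[[27,3.5,0],[0.6,0,-10.9],0],[[29.3,3.9,0],[0.6,0,-10.9],0],[[29.3,3.9,0],[0.6,0,-10.9],0],[[29.3,3.9,0],[0.6,0,-10.9],0]]'; python3 - <<'E'
from n import *
go([.531,.288,.135],RZ(94.7))
from h import *
s=r.read_camera("side");t=r.read_camera("top")
cv2.imwrite("pics/k1.png",cv2.resize(s["color"][125:195,235:315,::-1],(640,560),interpolation=cv2.INTER_CUBIC))
cv2.imwrite("pics/k2.png",cv2.resize(t["color"][170:250,145:225,::-1],(560,560),interpolation=cv2.INTER_CUBIC))
E
```

```text
clock: 25.55
eef_pos: [0.5301, 0.287, 0.1341]
ee_rot: [0.677, 0.736, -0.002, 0.0]
wrist_force: [0.4, -0.4, -1.5]
gripper_width: 0.0135
[ 0.383  0.419  1.568 -0.002  1.157 -1.271] [ 0.4 -0.4 -1.5] 25.55 [0.5301 0.287  0.1341] 0.013549177637905122
shift [ 0.09  0.09 -0.09] turn [-0.1   0.15  0.09] | 0.2 0.2
```

View pics/k1.png

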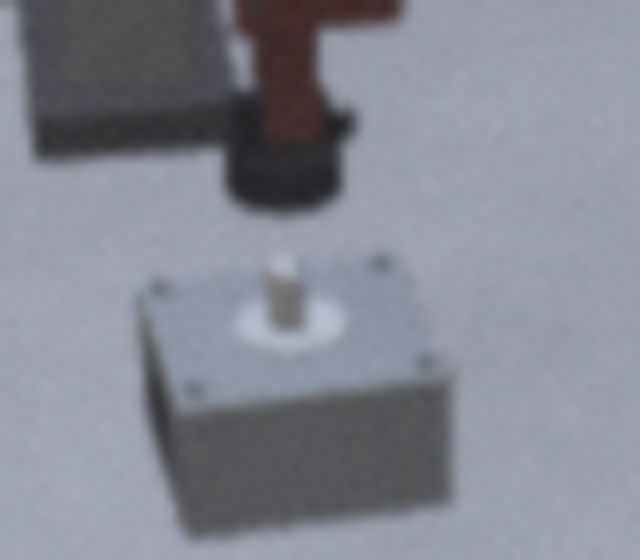

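View pics/k2.png

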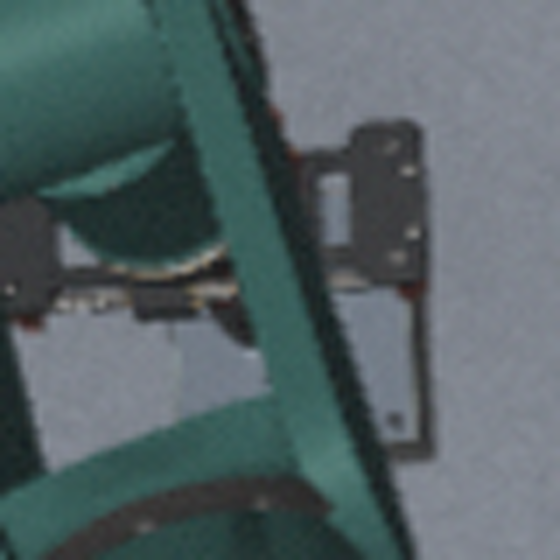

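```bash
python3 - <<'E'
from n import *
from h import *
s=r.read_camera("side")
c=o["eef_pos"].copy();c[2]+=.004
pj=lambda P:((proj(s,[P])[0]-[235,125]+.5)*8).round(1)
a=np.linspace(0,2*np.pi,73)
for dx in(-.002,0,.002):
  q=c+[dx,0,0]
  P=np.array([pj(q+[.025*np.cos(x),.025*np.sin(x),h]) for x in a for h in(0,.02)]); print(dx,"L,R,bottom",P[:,0].min(),P[:,0].max(),P[:,1].max())
g=cv2.resize(s["color"][125:195,235:315],(640,560),interpolation=cv2.INTER_CUBIC).max(2)
for row in(170,180,190,195): 
  w=np.where(g[row,150:420]<105)[0]+150;print(row,w.min(),w.max(),g[row,200],g[row,380])
col=g[150:300,283];print("bottom",150+np.where(col<105)[0].max())
E
```

```text
[ 0.381  0.418  1.568 -0.002  1.158 -1.27 ] [-1.  -0.5 -0.8] 25.65 [0.5303 0.2861 0.1347] 0.01372031066605527
-0.002 L,R,bottom 219.5 340.0 214.6
0 L,R,bottom 224.3 344.7 214.3
0.002 L,R,bottom 229.0 349.4 213.9
170 226 340 172 175
180 227 340 175 175
190 228 338 174 174
195 231 334 171 174
bottom 212
```

```bash
python3 -m creep '[[[0.2,0,1],[0,0,0],0],[[0.2,0,2],[0,0,0],0],[[0.2,0,2.8],[0,0,0],0],[[0.2,0,2.8],[0,0,0],0],[[0.2,0,2.8],[0,0,0],0]]'; python3 - <<'E'
from n import *
go([.5308,.2882,.10],RZ(94.7))
go([.5308,.2882,.08],RZ(94.7))
E
```

```text
clock: 26.2
eef_pos: [0.53, 0.2877, 0.1065]
ee_rot: [0.678, 0.735, -0.001, 0.0]
wrist_force: [0.4, -0.5, 0.0]
gripper_width: 0.0134
[ 0.384  0.449  1.595 -0.002  1.1   -1.267] [ 0.4 -0.5  0. ] 26.2 [0.53   0.2877 0.1065] 0.013424454443573059
shift [0.05 0.08 0.65] turn [-0.09  0.14 -0.04] | 0.7 0.2
shift [0.05 0.08 2.65] turn [-0.09  0.14 -0.04] | 2.6 0.2
```

```bash
python3 -m creep '[[[0,0.1,0.4],[0,0,0],0],[[0,0.1,0.8],[0,0,0],0],[[0,0.1,1.2],[0,0,0],0],[[0,0.1,1.6],[0,0,0],0],[[0,0.1,1.6],[0,0,0],0]]'; python3 n.py
```

```text
clock: 26.7
eef_pos: [0.5305, 0.2875, 0.0898]
ee_rot: [0.678, 0.735, -0.002, 0.0]
wrist_force: [0.6, -0.4, -0.2]
gripper_width: 0.0136
[ 0.384  0.47   1.609 -0.002  1.067 -1.268] [ 0.6 -0.4 -0.2] 26.7 [0.5305 0.2875 0.0898] 0.013573701458516186
```

```bash
python3 -m creep '[[[0,0,0.4],[0,0,0],0],[[0,0,0.8],[0,0,0],0],[[0,0,1.2],[0,0,0],0],[[0,0,1.2],[0,0,0],0],[[0,0,1.2],[0,0,0],0]]'; python3 n.py; python3 - <<'E'
from h import *
s=r.read_camera("side")
cv2.imwrite("pics/k3.png",cv2.resize(s["color"][135:195,240:310,::-1],(700,600),interpolation=cv2.INTER_CUBIC))
E
```

```text
clock: 27.2
eef_pos: [0.5305, 0.2876, 0.0781]
ee_rot: [0.678, 0.735, -0.002, 0.0]
wrist_force: [-0.2, -1.3, 4.0]
gripper_width: 0.0134
[ 0.384  0.484  1.619 -0.002  1.042 -1.268] [-0.2 -1.3  4. ] 27.2 [0.5305 0.2876 0.0781] 0.013446173638353112
```

View pics/k3.png

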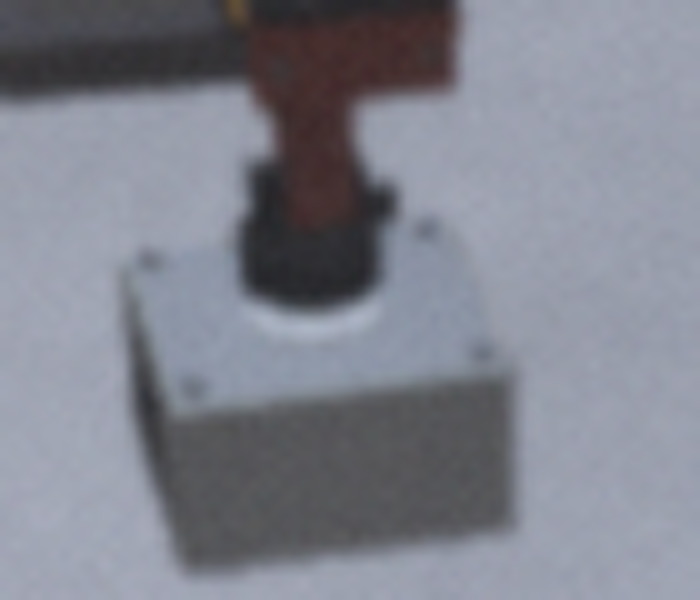

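```bash
python3 -m creep '[[[0,0,0.4],[0,0,0],0],[[0,0,0.8],[0,0,0],0],[[0,0,1],[0,0,0],0],[[0,0,1],[0,0,0],0],[[0,0,1],[0,0,0],0]]' 50; python3 n.py
```

```text
clock: 27.75
eef_pos: [0.5308, 0.2876, 0.0699]
ee_rot: [0.678, 0.735, -0.001, 0.0]
wrist_force: [-4.4, -1.7, 14.0]
gripper_width: 0.0138
[ 0.384  0.493  1.626 -0.002  1.024 -1.268] [-4.4 -1.7 14. ] 27.75 [0.5308 0.2876 0.0699] 0.01376693990826607
```

```bash
python3 -m creep '[[[0,0,0.2],[0,0,0],0],[[0,0,0.4],[0,0,0],0],[[0,0,0.4],[0,0,0],0]]'; python3 n.py; python3 -m creep '[[[0,0,0.2],[0,0,0],0],[[0,0,0.2],[0,0,0],0],[[0,0,0.2],[0,0,0],0]]'; python3 n.py
```

```text
clock: 28.05
eef_pos: [0.531, 0.2877, 0.0697]
ee_rot: [0.678, 0.735, -0.001, 0.001]
wrist_force: [-8.3, -3.6, 31.1]
gripper_width: 0.0132
[ 0.384  0.493  1.627 -0.002  1.022 -1.268] [-8.3 -3.6 31.1] 28.05 [0.531  0.2877 0.0697] 0.013192229068430584
clock: 28.35
eef_pos: [0.5309, 0.2877, 0.0698]
ee_rot: [0.678, 0.735, -0.001, 0.001]
wrist_force: [-4.7, -2.5, 19.1]
gripper_width: 0.0136
[ 0.384  0.493  1.628 -0.003  1.021 -1.268] [-4.7 -2.5 19.1] 28.35 [0.5309 0.2877 0.0698] 0.013632636400562533
```

```bash
python3 - <<'E'
from n import *
from h import *
s=r.read_camera("side");t=r.read_camera("top")
cv2.imwrite("pics/f1.png",np.hstack([cv2.resize(t["color"][80:320,130:430,::-1],(400,320)),cv2.resize(s["color"][120:360,180:420,::-1],(400,320))]))
cv2.imwrite("pics/f2.png",cv2.resize(s["color"][135:195,240:310,::-1],(700,600),interpolation=cv2.INTER_CUBIC))
print(r.observe()["wrist_force"],r.observe()["eef_pos"])
E
```

```text
[ 0.384  0.493  1.628 -0.003  1.021 -1.268] [-4.7 -2.5 19.1] 28.35 [0.5309 0.2877 0.0698] 0.013632636400562533
[-6.25372895 -2.37953054 19.03307556] [0.53086688 0.28766003 0.06985094]
```

View pics/f1.png

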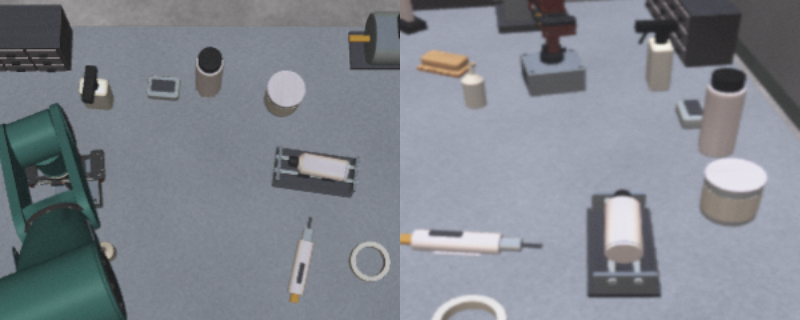

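View pics/f2.png

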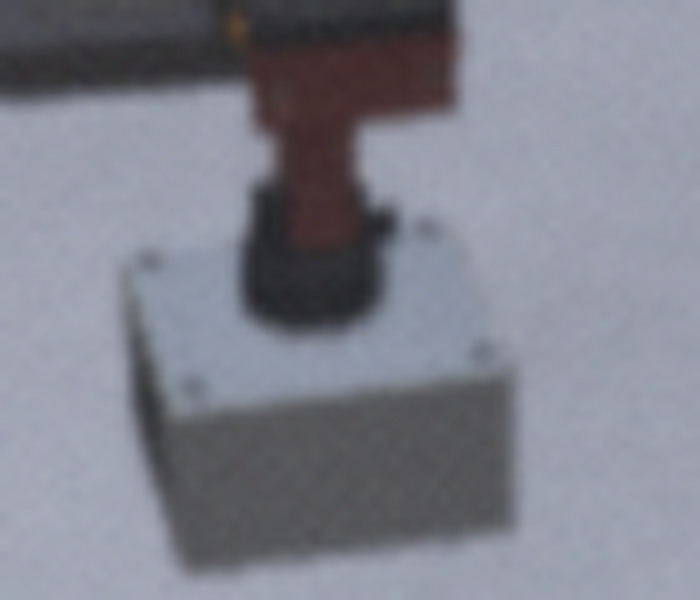

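```bash
python3 -c "
from bench import r
print(r.job_done())"
```

```text
the job is handed in; nothing more can be done
None
```

I handed the job in at about 28.5 s, with the can lying on the roller and the knob held pressed fully in. However, I dropped the can once on the way there.

**The drop:** in the images, the fingertips sit about 30 mm short of the reported TCP. My first try closed on nothing. On the second, the fingers caught only the near side of the can, and it slipped out while I was tipping it over and fell onto the bench. It came to rest on its side, still in line with the roller, and nothing else looked disturbed. I picked it up again with the offset allowed for (52 mm grip), lowered it onto the tyres until about 9 N of weight showed, and let go.

**Last checks:**
- **Can:** it lies between the end plates, within about 1 mm of the middle along the roller by the top view. It had not moved in the final pictures.
- **Knob fit:** I gripped it by the bar, turned it to the flat (about 4.7°) and slid it on with no resistance. It met the spring at about 4 N.
- **Knob pressed:** it went down about 10 mm to the stop. Pushing up to 31 N gave no more travel. I eased off and handed in holding about 19 N.
- **Other things on the bench:** those in view looked unmoved. I only compared pictures by eye and did not measure them. The arm partly hid the area behind it in the last top view.

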